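Check the scale, then weigh and file the exhibits

TASK

Check the dial scale: stand the iron check weight alone in the middle of the pan, let go for a second or two until the pointer has settled, then put it back in its case. Then weigh the sealed exhibits in the same way, one at a time in card order, starting at the robot's left end of the row of custody cards, and after weighing stand each one upright in its tray, steel tins in the grey tray and amber jars in the blue one. Set things down gently, never forcing the pan to its stop, and leave the tape dispenser, the yellow marker and the brush alone.

Things in the scene. Friction and masses are not known exactly. Their poses are not given: they have to be found in the camera images.
- pan_middle (a point): middle of the upper face of the scale's round steel pan (diameter 160, marked with an engraved ring of diameter 86), 131 above the table when empty. The pan rides level on a spring and sinks about 16 per kg. Below it is the white housing, 150 x 150 and 105 high; its dial faces away from the robot (+x of this point)
- pan (a joint): how far the pan has sunk, m: 0 empty, about 0.008 under the check weight, 0.003 to 0.005 under an exhibit, stop at 0.0165; the red pointer turns with it
- weight_mid (a point): 500 g iron check weight: dark grey round body of diameter 52 and height 30, short neck, and on top a grip knob of diameter 30 from 38 to 64 above the base; this point is half-way up, 32 above its base; z is its axis, upward
- case_in (a point): middle of the inner floor of the check weight's green case, where it stands: 88 x 88 inside, floor 8 above the table, walls 6 thick and 18 high above the table; its flat lid lies open beside it
- tray_tins_in (a point): middle of the inner floor of the grey tray for tins: 160 x 160 inside, floor 5 above the table, walls 5 thick and 28 high above the table; x and y run along its sides
- tray_jars_in (a point): middle of the inner floor of the blue tray for jars: same sizes as the grey tray; x and y run along its sides
- exhibit1_mid (a point): steel evidence tin: bright cylinder, diameter 62, height 66, about 0.2 kg, flat lid sealed with red tape; this point is its centre, 33 above its base; z is its axis, upward. Card 1 of 5 in the row, counted from the robot's left (+y); cards are 80 apart; absent in some runs
- exhibit2_mid (a point): amber glass jar: diameter 62 up to 50 high, then a black screw lid of diameter 58, height 70 in all, about 0.24 kg, red tape over the lid; this point is its centre, 35 above its base; z is its axis, upward. Card 2 of 5 in the row, counted from the robot's left (+y); cards are 80 apart; absent in some runs
- exhibit3_mid (a point): steel evidence tin: bright cylinder, diameter 62, height 66, about 0.2 kg, flat lid sealed with red tape; this point is its centre, 33 above its base; z is its axis, upward. Card 3 of 5 in the row, counted from the robot's left (+y); cards are 80 apart; absent in some runs
- exhibit4_mid (a point): amber glass jar: diameter 62 up to 50 high, then a black screw lid of diameter 58, height 70 in all, about 0.24 kg, red tape over the lid; this point is its centre, 35 above its base; z is its axis, upward. Card 4 of 5 in the row, counted from the robot's left (+y); cards are 80 apart; absent in some runs
- exhibit5_mid (a point): steel evidence tin: bright cylinder, diameter 62, height 66, about 0.2 kg, flat lid sealed with red tape; this point is its centre, 33 above its base; z is its axis, upward. Card 5 of 5 in the row, counted from the robot's left (+y); cards are 80 apart; absent in some runs
- dispenser_mid (a point): black tape dispenser, 150 x 55 x 80 high, to be left alone; point on its middle line, 40 above its base
- marker_mid (a point): yellow folded evidence marker, 75 wide, 70 high, to be left alone; point in its middle, 36 above its base
- brush_mid (a point): fingerprint brush lying on the bench, 185 long, handle to its own -x, to be left alone; point at its ferrule
Mind the look-alikes: they are no part of the job. What is shaped like the part that bears exhibit1_mid but green is not meant.

How it is judged:
By the outcome, as a careful person would: the job done as asked, in the order asked, and still so for the second after the job is handed in, with the robot touching nothing.
Of exhibit1, exhibit2, exhibit3, exhibit4, exhibit5 only 3 to 4 are there at a start; the rules pass over those that are not, and their reading is None.
At some moment in a run one of weight, exhibit1, exhibit2, exhibit3, exhibit4, exhibit5 may be knocked a few centimetres aside while the robot is not near it.
It also fails if it takes over 210 s, if anything falls off the work surface, if the arm or the gripper's body presses on something with over 40 N, if the wrist force passes 120 N, or if a joint passes its speed limit or range.

ROBOT

A 6-joint arm with a two-finger parallel gripper is mounted at the origin on the work surface. World frame = base frame: x ahead of the robot, y to its left, z up, the work surface at z = 0. Lengths are in m, angles in rad, forces in N, time in s.
With the tool pointing down it reaches from about 0.325 to 0.775 m from the base axis. Payload 9.3 kg.
Tool frame: the origin (TCP) lies midway between the tips of the shut fingers; the grasp point (between the pads) lies behind it (robot.grasp_offset is the z of the grasp point in the tool frame, in m); z points along the fingers, y is the line along which they close (so a half turn about z gives the same grasp; the last joint's range is limited). The gripper opens to 85 mm and grips with 20 to 120 N. Pads are 22 mm wide; open, the fingers measure 114 mm over their backs; the gripper's body (76 mm by 85 mm) begins 54 mm behind the grasp point. The pads swing forward as they close: fully open they stand 13 mm farther back than shut.
Start: joints at [1.012, 0.259, 0.021, 1.334, 0, 1.418], TCP at [0.217, 0.505, 0.205] pointing down, gripper open.
Joint ranges: [-3.04, 3.04], [-0.91, 1.82], [-1.04, 1.36], [-1.92, 1.95], [-1.52, 1.45], [-3.14, 3.14]. Speed limits (rad/s): [2.22, 2.22, 2.79, 3.14, 3.14, 3.14].

INTERFACE

Orientations are given as a unit quaternion [x, y, z, w].
In Python, from cell import sensors, camera, sign_off, robot gives the robot as it stands.
- The arm moves only by the tool arm_command, never from a script. Its argument "steps" is a list that holds one entry, the list of rows, each a list of 4 numbers: the shift along the tool's x, y, z in m, then the turn about the tool's z in rad. A call has 1 to 20 rows; each row shifts and turns the commanded pose from where the row before left it, along the tool's axes as they then stand; what a row does not reach is not made up. A row lasts 1/12 s, in which the tool goes at most 41.7 mm and 7.16 degrees, less where a joint would pass 70% of its speed; a pose out of reach is approached as far as the arm can. A call is refused whole if a number of a shift passes 0.0417 or a number of a turn 0.125, either way. A call with a gripper value outside its range is refused whole. "hand" is the closure, from 0 (fully open) to 1 (shut), set as the call begins (left out, the last holds). The fingers move at their own pace and stop on an object; "force" is the grip in N (left out, the last holds). Time passes only in rows, so rows that do not move let the fingers close. It gives the time, the measured TCP pose, the force, the opening and the grip force at its end, in the units of the state.
- sensors.read_state(): the state, without advancing time (a new reading comes with each control period).
- camera(name): name is "scene" or "top"; returns a dict with "pixels" (384x512x3 uint8, red, green, blue), "camera_matrix" (3x3 intrinsics, pixels), "pose" (4x4, takes a point from camera to world coordinates). Camera axes: x right, y down, z forward; pixel columns grow to the right and rows downward; lengths in m; the calibration is good to about 2 mm. A picture is of the moment at which its call begins. There is no depth.
- sign_off(): hands the job in; it is judged then, once.
The state is a dict: "t": time; "qpos": joint angles; "qd": joint speeds; "tau": joint torques, N m; "tool_pos": TCP position; "tool_rot": TCP orientation; "contact_force": force on the tool from outside, world axes, zero at the start; "wrist_torque": the same for the moment, N m; "width": opening from 0.0 (shut) to 1.0 (fully open); "gripper_force": force on a finger pad.
Only numpy, scipy, OpenCV 4.12 (cv2) and the standard library are available. Lean on these libraries where they do the work, as an engineer would, in place of code of your own. Each camera call takes 0.05 s, during which the arm holds its last target. There are 200 camera calls.

## Working session

There is one attempt and no reset: what is moved stays moved. The work goes in short steps, Python scripts to look and compute and a tool call to move; the robot and the scene stay as the last step left them, time stands still between calls to the robot, and variables do not carry over. Pictures are saved under pics/ and viewed, at most 14 in all, crops included, and the job is handed in when it is done.

Besides the shell and the picture viewer there is one more tool, called after "Emit:" by a JSON object that holds its "fn" and its "kwargs". arm_command: Moves the arm, as the interface text tells. Its arguments: {"type":"object","properties":{"steps":{"type":"array"},"hand":{"type":"number"},"force":{"type":"number"}},"required":["steps"]}

```bash
mkdir -p pics; ls
cat > h.py <<'E'
import numpy as np, cv2
from cell import sensors, camera, robot
def shot(name,fn=None):
    c=camera(name)
    if fn: cv2.imwrite('pics/'+fn, c['pixels'][:,:,::-1])
    return c
def cast(c,u,v,z):
    K=np.array(c['camera_matrix']);T=np.array(c['pose'])
    d=T[:3,:3]@np.linalg.solve(K,[u,v,1.]);o=T[:3,3]
    return o+d*(z-o[2])/d[2]
def proj(c,p):
    K=np.array(c['camera_matrix']);T=np.array(c['pose'])
    q=K@(T[:3,:3].T@(np.array(p)-T[:3,3]));return q[:2]/q[2]
E
python3 - <<'E'
from h import *
for n in('scene','top'):
    c=shot(n,n+'0.png'); print(n,np.round(c['pose'],3),np.round(c['camera_matrix'],1))
print(robot.grasp_offset, sensors.read_state())
E
```

```text
pics
scene [[-0.381  0.663 -0.645  1.421]
 [ 0.925  0.264 -0.274  0.31 ]
 [-0.011 -0.701 -0.713  1.004]
 [ 0.     0.     0.     1.   ]] [[379.5   0.  259.7]
 [  0.  379.5 189.5]
 [  0.    0.    1. ]]
top [[ 0.024 -0.997  0.072  0.548]
 [-1.    -0.025 -0.011 -0.04 ]
 [ 0.013 -0.071 -0.997  1.029]
 [ 0.     0.     0.     1.   ]] [[362.5   0.  245.3]
 [  0.  362.5 193.2]
 [  0.    0.    1. ]]
-0.0187 {'t': 0.1, 'qpos': array([1.01237721e+00, 2.59148215e-01, 2.08257396e-02, 1.33370549e+00,
       4.66155630e-06, 1.41819220e+00]), 'qd': array([ 9.97610069e-04, -1.12943224e-03,  2.18299457e-03, -1.59659560e-03,
        8.46874702e-04, -5.74723022e-05]), 'tau': array([ 4.12192661e-03, -5.56693733e+01,  3.45071733e+01,  1.16066256e-02,
       -2.02349866e-04, -1.25321620e-05]), 'tool_pos': array([0.2169721 , 0.50507906, 0.20451526]), 'tool_rot': array([ 2.01517990e-01,  9.79484620e-01, -5.76501874e-04, -2.16533997e-04]), 'contact_force': array([0.57778973, 0.04767994, 0.04902062]), 'wrist_torque': array([-0.02742754, -0.00862254, -0.05805488]), 'gripper_force': 0.0, 'width': 0.9948539229505688}
```

View pics/top0.png

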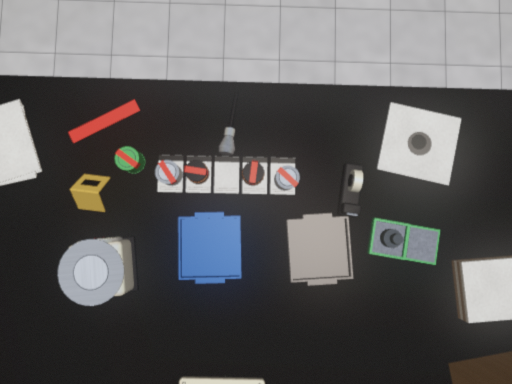

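View pics/scene0.png

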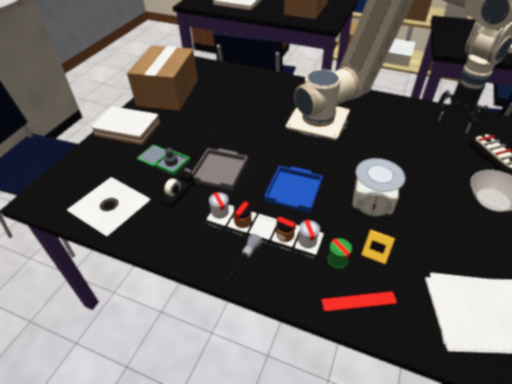

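The top view (v down = -x) shows the row of cards: tin 1 at (168,173), jar 2 at (197,172), empty card 3, jar 4 at (254,172) and tin 5 at (287,177). The pan is at (91,272), the blue tray at (210,248), the grey tray at (320,249) and the weight in its case at (392,239). The decoy tin is at (127,158).

```bash
cat >> h.py <<'E'
def blob(m,u,v,r):
    """largest contour of mask m in a window about (u,v): min enclosing circle, minAreaRect"""
    w=np.zeros(m.shape,np.uint8); w[v-r:v+r,u-r:u+r]=m[v-r:v+r,u-r:u+r]*255
    cs,_=cv2.findContours(w,cv2.RETR_EXTERNAL,cv2.CHAIN_APPROX_NONE)
    return max(cs,key=cv2.contourArea)
E
python3 - <<'E'
from h import *
c=shot('top'); im=c['pixels']; hsv=cv2.cvtColor(im,cv2.COLOR_RGB2HSV); H,S,V=[hsv[...,i].astype(int) for i in range(3)]
A=cv2.resize(im[145:205,145:305],None,fx=5,fy=5,interpolation=cv2.INTER_CUBIC)
B=cv2.resize(im[225:315,50:150],(300,270),interpolation=cv2.INTER_CUBIC)
C=cv2.resize(im[210:270,360:445],(382,270),interpolation=cv2.INTER_CUBIC)
D=np.zeros((570,800,3),np.uint8);D[:300]=A;D[300:,:300]=B;D[300:,310:692]=C
cv2.imwrite('pics/crop0.png',D[:,:,::-1])
blue=(H>100)&(H<130)&(S>120)&(V>60)
b=blob(blue,210,248,45); r=cv2.minAreaRect(b); print('blue',r,[cast(c,*p,.028).round(3) for p in cv2.boxPoints(r)])
grey=(S<70)&(V>70)
b=blob(grey,320,249,42); r=cv2.minAreaRect(b); print('grey',r,[cast(c,*p,.028).round(3) for p in cv2.boxPoints(r)])
gr=(H>45)&(H<80)&(S>120)&(V>60)
b=blob(gr,405,241,42); r=cv2.minAreaRect(b); print('case',r,[cast(c,*p,.018).round(3) for p in cv2.boxPoints(r)])
for n,(u,v) in dict(blue=(210,248),grey=(320,249),pan=(91,272),w=(392,239)).items(): print(n,cast(c,u,v,{'pan':.131,'w':.06}.get(n,.005)).round(3))
for n,(u,v) in dict(e1=(168,173),e2=(197,172),e4=(254,172),e5=(287,177)).items(): print(n,cast(c,u,v,.068).round(3))
print(im[272,60:125:4].tolist())
E
```

```text
blue ((209.5, 247.5), (71.0, 63.0), 90.0) [array([0.563, 0.133, 0.028]), array([ 0.568, -0.041,  0.028]), array([ 0.375, -0.045,  0.028]), array([0.371, 0.125, 0.028])]
grey ((323.33502197265625, 246.69036865234375), (76.09185028076172, 71.95951843261719), 85.91438293457031) [array([ 0.572, -0.161,  0.028]), array([ 0.591, -0.36 ,  0.028]), array([ 0.385, -0.376,  0.028]), array([ 0.366, -0.179,  0.028])]Traceback (most recent call last):
  File "<stdin>", line 13, in <module>
  File "h.py", line 18, in blob
    return max(cs,key=cv2.contourArea)
ValueError: max() iterable argument is empty
```

View pics/crop0.png

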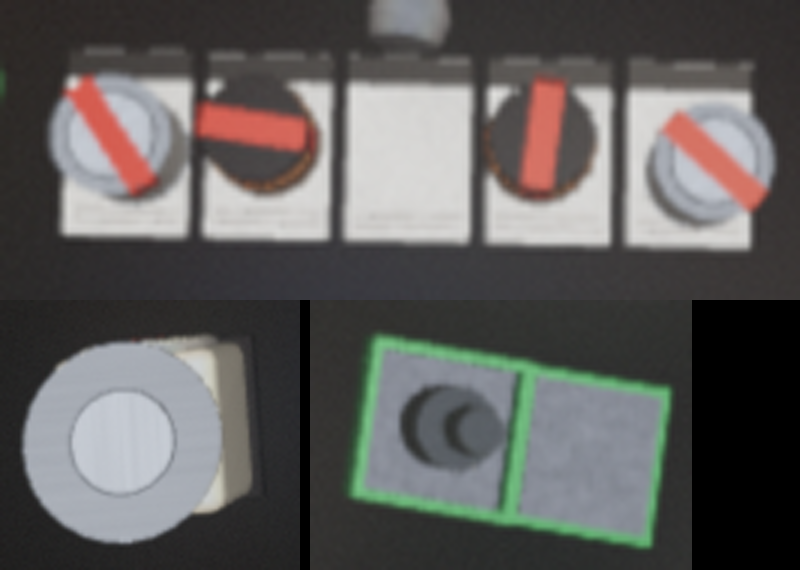

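The crop shows the tops clearly. Centres in crop pixels are tin 1 (111,135), jar 2 (261,132), jar 4 (542,135), tin 5 (712,163), pan (122,440), weight knob (477,430), and case outer corners (375,335), (532,364), (512,515), (350,497).

Run:
```python
from h import *
c=shot('top'); im=c['pixels']
def P(n,u,v,z): print(n,cast(c,u,v,z).round(4))
for n,x,y,z in [('e1',111,135,.066),('e2',261,132,.070),('e4',542,135,.070),('e5',712,163,.066)]: P(n,145+x/5-.4,145+y/5-.4,z)
P('pan',50+122/3-.3,225+140/3-.3,.131)
g=lambda x,y:(360+(x-310)/4.494-.4,210+(y-300)/4.5-.4)
P('knob',*g(477,430),.072);P('body',*g(447,427),.038)
for x,y in[(375,335),(532,364),(512,515),(350,497)]: P('case',*g(x,y),.018)
hsv=cv2.cvtColor(im,cv2.COLOR_RGB2HSV).astype(int)
m=(hsv[...,0]>100)&(hsv[...,0]<130)&(hsv[...,1]>120)
for n,(u,v) in dict(blue=(210,248),grey=(320,249)).items():
    print(n,im[v,u-42:u+43:2].sum(1).tolist() if 0 else '')
A=np.hstack([cv2.resize(im[208:290,168:252],None,fx=4.7,fy=4.7),cv2.resize(im[208:290,278:362],None,fx=4.7,fy=4.7)])
cv2.imwrite('pics/trays.png',A[:,:,::-1]);print(A.shape)
# pan check in scene view
s=shot('scene');B=np.hstack([cv2.resize(s['pixels'][150:225,340:420],(400,375)),cv2.resize(s['pixels'][130:205,125:205],(400,375))])
cv2.imwrite('pics/sc.png',B[:,:,::-1])
for n,p in dict(pan=(.342,.413,.131),knob=(.43,-.415,.072),e1=(.61,.166,.066)).items(): print(n,proj(s,p))
```

```text
e1 [0.6697 0.1599 0.066 ]
e2 [0.6728 0.0796 0.07  ]
e4 [ 0.675  -0.0699  0.07  ]
e5 [ 0.6628 -0.1613  0.066 ]
pan [0.4125 0.3221 0.131 ]
knob [ 0.507  -0.4529  0.072 ]
body [ 0.5069 -0.4492  0.038 ]
case [ 0.5618 -0.4128  0.018 ]
case [ 0.5462 -0.5108  0.018 ]
case [ 0.453  -0.4976  0.018 ]
case [ 0.4618 -0.3971  0.018 ]
blue 
grey 
(385, 790, 3)
pan [411.18296651 167.0926962 ]
knob [188.08158047 140.15641537]
e1 [316.80789214 214.67897831]
```

View pics/trays.png

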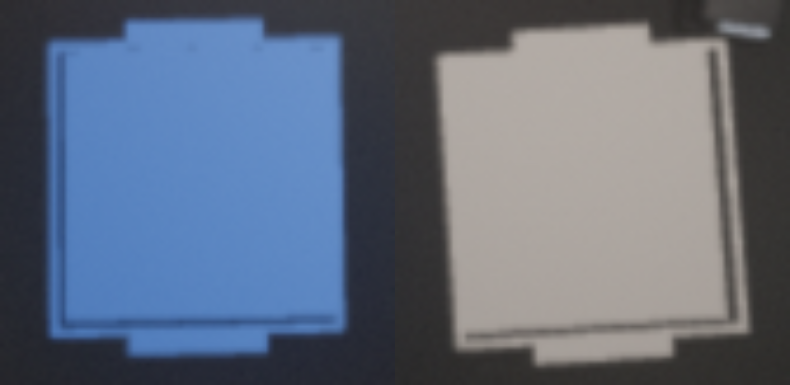

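View pics/sc.png

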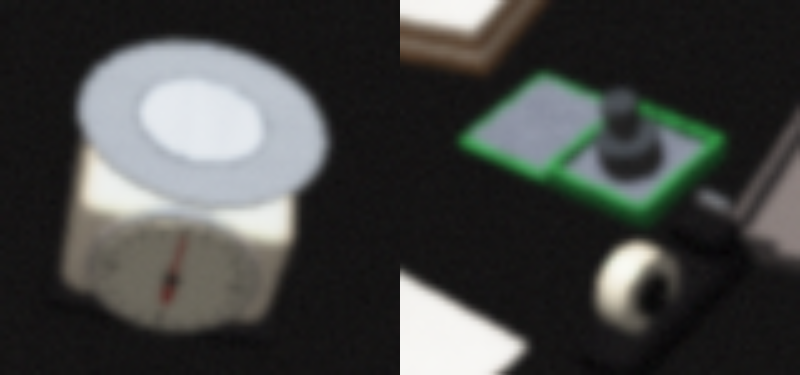

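The tray crop gives outer-corner centres at (196,187) for blue and (592,194) for grey. The scene crop shows the pan ring at about (202,120), the weight's knob at (620,100), and the pointer near zero. Next I square the tool so that its x is world y and its y is world x.

Emit:
{"fn": "arm_command", "kwargs": {"steps": [[[0,0,-0.004,0.1166],[0,0,-0.004,0.1166],[0,0,-0.004,0.1166],[0,0,-0.004,0.1166],[0,0,-0.004,0.1166],[0,0,-0.004,0.1166],[0,0,-0.004,0.1166],[0,0,-0.004,0.1166],[0,0,-0.004,0.1166],[0,0,-0.004,0.1166]]], "hand": 0, "force": 40}}

```text
t: 1.08
tool_pos: [0.2171, 0.5053, 0.2452]
tool_rot: [0.709, 0.705, -0.0, 0.0]
contact_force: [-0.3, 0.2, 0.5]
width: 0.997
gripper_force: 0.0
```

Run:
```python
from h import *
t=shot('top');s=shot('scene')
def tri(n,a,b):
    A=[];
    for c,p in((t,a),(s,b)):
        K=np.array(c['camera_matrix']);T=np.linalg.inv(np.array(c['pose']));M=K@T[:3]
        A+=[p[0]*M[2]-M[0],p[1]*M[2]-M[1]]
    x=np.linalg.svd(np.array(A))[2][-1];print(n,(x[:3]/x[3]).round(4))
tri('pan',(90.4,271.4),(340+202/5-.4,150+120/5-.4))
tri('knobtop',(396.8,238.5),(125+218/5-.4,130+96/5-.4))
for n,p in dict(pan=(.4125,.322,.131),knob=(.507,-.45,.072),e1=(.67,.16,.066)).items(): print(n,proj(s,p))
print('blue',cast(t,209.3,247.4,.028),'grey',cast(t,319.5,248.9,.028))
st=sensors.read_state();print(st['qpos'].round(3),st['tool_pos'].round(4),st['tool_rot'].round(4))
```

```text
pan [0.4127 0.3213 0.1308]
knobtop [ 0.5082 -0.4543  0.075 ]
pan [380.45837538 173.50697648]
knob [170.11610696 149.64663384]
e1 [309.56114112 227.59084696]
blue [0.46883662 0.04363716 0.028     ] grey [ 0.47170829 -0.25853993  0.028     ]
[1.012 0.25  0.112 1.432 0.    2.586] [0.2172 0.5055 0.2455] [ 7.082e-01  7.060e-01  4.000e-04 -1.000e-04]
```

Emit:
{"fn": "arm_command", "kwargs": {"steps": [[[-0.033,0.022,0,0],[-0.035,0.022,0,0],[-0.035,0.022,0,0],[-0.035,0.022,0,0],[-0.035,0.022,0,0],[-0.035,0.022,0,0],[-0.035,0.022,0,0],[-0.035,0.022,0,0],[-0.035,0.022,0,0],[-0.035,0.022,0,0],[-0.035,0.022,0,0],[-0.035,0.022,0,0],[-0.038,0.0,0,0],[-0.038,0.0,0,0],[-0.038,0.0,0,0],[-0.038,0.0,0,0],[-0.038,0.0,0,0],[-0.038,0.0,0,0],[-0.038,0,0,0],[-0.038,0,0,0]]]}}

```text
t: 2.85
tool_pos: [0.4799, -0.2188, 0.2449]
tool_rot: [0.706, 0.708, 0.0, -0.0]
contact_force: [1.3, 0.7, 0.5]
width: 1.001
gripper_force: 0.0
```

Emit:
{"fn": "arm_command", "kwargs": {"steps": [[[-0.036,0.005,0.0,0],[-0.038,0.005,0,0],[-0.038,0.005,0,0],[-0.038,0.005,0,0],[-0.038,0.005,0,0],[-0.026,0.002,0,0],[-0.012,0,0,0],[0,0,0.02,0],[0,0,0.03,0],[0,0,0.03,0],[0,0,0.02,0],[0,0,0,0],[0,0,0,0]]]}}

```text
t: 3.93
tool_pos: [0.5068, -0.4426, 0.1444]
tool_rot: [0.706, 0.708, 0.0, -0.001]
contact_force: [0.0, 0.6, 0.8]
width: 1.001
gripper_force: 0.0
```

Run:
```python
from h import *
s=shot('scene')
im=s['pixels'];B=cv2.resize(im[90:220,100:260],(720,585),interpolation=cv2.INTER_CUBIC)
cv2.imwrite('pics/w1.png',B[:,:,::-1])
st=sensors.read_state();print(st['t'],st['qpos'].round(3),st['tool_pos'].round(4),st['tool_rot'].round(4))
```

```text
3.9833 [-0.842  0.491  0.23   1.309 -0.     0.727] [ 0.5074 -0.4432  0.146 ] [ 7.067e-01  7.075e-01 -0.000e+00  3.000e-04]
```

View pics/w1.png

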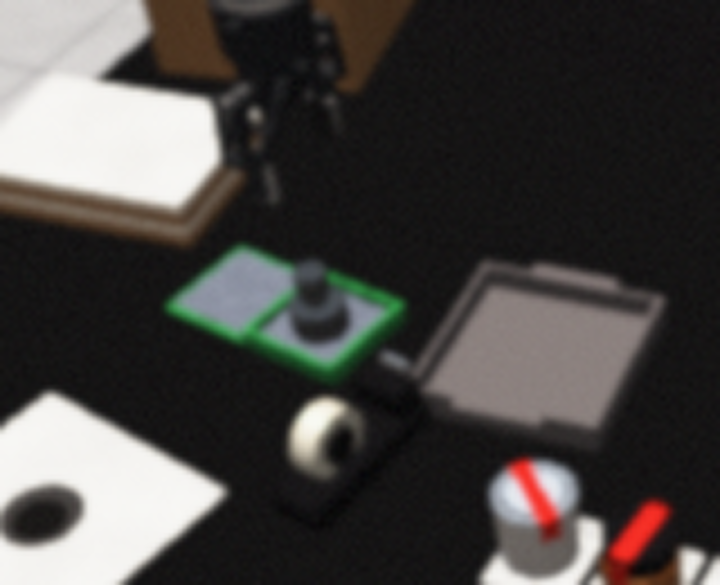

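The gripper is above the case and the weight has not moved (knob at crop (312,275)). Going down to grip the knob.

Emit:
{"fn": "arm_command", "kwargs": {"steps": [[[-0.009,0,0.01,0],[0,0,0.03,0],[0,0,0.03,0],[0,0,0.02,0],[0,0,0.01,0],[0,0,0,0],[0,0,0,0]]]}}

```text
t: 4.57
tool_pos: [0.5076, -0.4527, 0.0461]
tool_rot: [0.707, 0.707, -0.0, 0.001]
contact_force: [0.1, -0.2, 0.4]
width: 0.998
gripper_force: 0.0
```

Emit:
{"fn": "arm_command", "kwargs": {"steps": [[[0,0,0,0],[0,0,0,0],[0,0,0,0],[0,0,0,0],[0,0,0,0],[0,0,0,0],[0,0,0,0],[0,0,0,0],[0,0,0,0],[0,0,0,0]]], "hand": 1, "force": 50}}

```text
t: 5.4
tool_pos: [0.5074, -0.4523, 0.0459]
tool_rot: [0.707, 0.707, -0.0, 0.001]
contact_force: [-0.6, -0.2, 5.7]
width: -0.003
gripper_force: 3.1
```

Run:
```python
from h import *
for i in range(3):
    camera('scene');st=sensors.read_state();print(st['t'],st['tool_pos'].round(4),st['tool_rot'].round(4),st['width'],st['gripper_force'])
```

```text
5.45 [ 0.5074 -0.4523  0.0459] [ 7.075e-01  7.068e-01 -1.000e-04  7.000e-04] -0.0009255126221575067 3.060961179435253
5.5 [ 0.5074 -0.4523  0.046 ] [ 7.075e-01  7.068e-01 -1.000e-04  7.000e-04] 0.001039250986451055 3.0622222647070885
5.55 [ 0.5074 -0.4523  0.0459] [ 7.075e-01  7.067e-01 -1.000e-04  7.000e-04] 0.0014637125819453058 3.060934916138649
```

The fingers shut on nothing (width 0), so I look before doing anything else.

Run:
```python
from h import *
s=shot('scene');t=shot('top')
B=np.hstack([cv2.resize(s['pixels'][110:190,120:200],(390,390),interpolation=cv2.INTER_CUBIC),cv2.resize(t['pixels'][200:280,360:440],(390,390),interpolation=cv2.INTER_CUBIC)])
cv2.imwrite('pics/w2.png',B[:,:,::-1])
```

```text
(no output)
```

View pics/w2.png

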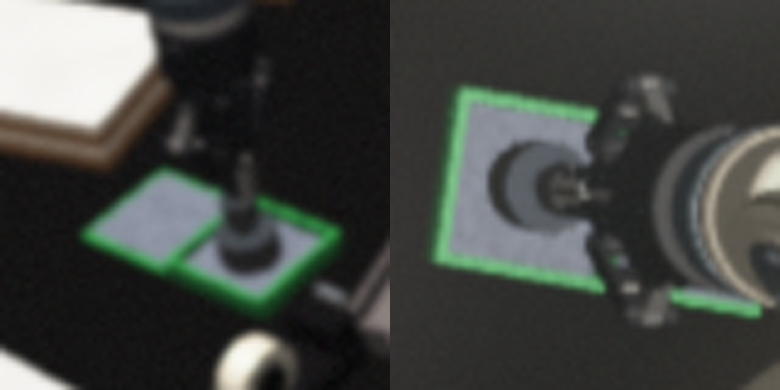

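Run:
```python
from h import *
s=shot('scene');t=shot('top')
for z in(.046,.059,.072,.09):
    print(z,proj(s,(.5075,-.452,z)),proj(t,(.5075,-.452,z)))
print({k:getattr(robot,k) for k in dir(robot) if k[0]!='_'})
B=np.hstack([cv2.resize(s['pixels'][120:170,145:195],(390,390),interpolation=cv2.INTER_CUBIC),cv2.resize(t['pixels'][215:265,370:420],(390,390),interpolation=cv2.INTER_CUBIC)])
B=np.clip(B.astype(float)*2.2,0,255).astype(np.uint8)
cv2.imwrite('pics/w3.png',B[:,:,::-1])
```

```text
0.046 [170.80317133 154.76938402] [392.31645831 237.77487139]
0.059 [170.20571668 152.20177862] [394.34492834 238.02467236]
0.072 [169.60068468 149.601609  ] [396.42843793 238.28125131]
0.09 [168.75016783 145.94645018] [399.40841368 238.64822781]
{'PlanningError': <class 'cell.PlanningError'>, 'grasp_offset': -0.0187}
```

View pics/w3.png

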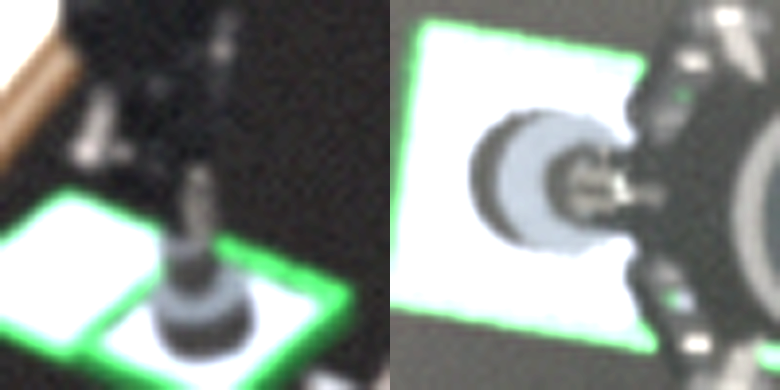

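The shut fingertips rest on top of the knob (scene px ~(170.6,150), i.e. z≈0.072), while the TCP reading says 0.046. I check the offset by lifting in small steps.

Emit:
{"fn": "arm_command", "kwargs": {"steps": [[[0,0,-0.001,0],[0,0,0,0],[0,0,0,0]]]}}

```text
t: 6.0
tool_pos: [0.5071, -0.4518, 0.046]
tool_rot: [0.707, 0.707, 0.0, -0.0]
contact_force: [0.1, 0.6, 0.8]
width: -0.0
gripper_force: 0.6
```

Emit:
{"fn": "arm_command", "kwargs": {"steps": [[[0,0,-0.002,0],[0,0,0,0],[0,0,0,0]]]}}

```text
t: 6.25
tool_pos: [0.5072, -0.452, 0.0481]
tool_rot: [0.707, 0.707, 0.0, -0.0]
contact_force: [-0.6, 0.5, -0.4]
width: 0.0
gripper_force: 0.0
```

Emit:
{"fn": "arm_command", "kwargs": {"steps": [[[0,0,-0.012,0],[0,0,-0.03,0],[0,0,-0.03,0],[0,0,0,0],[0,0,0,0]]]}}

```text
t: 6.67
tool_pos: [0.5078, -0.4527, 0.122]
tool_rot: [0.707, 0.707, -0.0, 0.002]
contact_force: [-0.6, -0.4, -0.9]
width: 0.003
gripper_force: 0.0
```

Run:
```python
from h import *
s=shot('scene');t=shot('top')
st=sensors.read_state();p=st['tool_pos'];print(p,st['tool_rot'].round(4),st['width'],st['gripper_force'],st['contact_force'].round(2))
for z in(0,.0125,.025,.04):
    print(z,proj(s,p+[0,0,z]),proj(t,p+[0,0,z]))
B=np.hstack([cv2.resize(s['pixels'][100:170,135:205],(390,390),interpolation=cv2.INTER_CUBIC),cv2.resize(t['pixels'][205:275,370:440],(390,390),interpolation=cv2.INTER_CUBIC)])
B=np.clip(B.astype(float)*2.2,0,255).astype(np.uint8)
cv2.imwrite('pics/w4.png',B[:,:,::-1])
```

```text
[ 0.50690538 -0.45168485  0.1193452 ] [ 7.075e-01  7.068e-01  0.000e+00 -5.000e-04] 0.003099498128752546 0.0 [-0.09 -0.93 -0.26]
0 [167.48747974 139.7744066 ] [404.39582224 239.51340216]
0.0125 [166.87128073 137.12156427] [406.67261557 239.79727593]
0.025 [166.24729397 134.43519435] [409.01366464 240.08916119]
0.04 [165.48802057 131.16639225] [411.91163704 240.45048443]
```

View pics/w4.png

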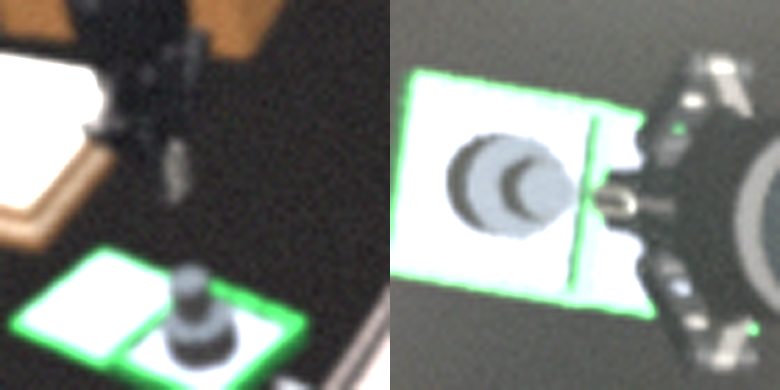

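The tips appear ~20 mm above the reported TCP, and contact with the known knob height gives 25 mm. I'll use "real tip z = reported + 0.025". The weight itself has not moved.

Emit:
{"fn": "arm_command", "kwargs": {"steps": [[[0,0,0,0],[0,0,0,0],[0,0,0,0],[0,0,0,0],[0,0,0,0],[0,0,0,0],[0,0,0.03,0],[0,0,0.03,0],[0,0,0.02,0],[0,0,0.01,0],[0,0,0.01,0],[0,0,0,0],[0,0,0,0]]], "hand": 0}}

```text
t: 7.85
tool_pos: [0.5074, -0.4522, 0.0207]
tool_rot: [0.707, 0.707, -0.0, 0.0]
contact_force: [-0.5, 0.3, 0.8]
width: 1.005
gripper_force: 0.0
```

Emit:
{"fn": "arm_command", "kwargs": {"steps": [[[0,0,0,0],[0,0,0,0],[0,0,0,0],[0,0,0,0],[0,0,0,0],[0,0,0,0],[0,0,0,0],[0,0,0,0],[0,0,0,0],[0,0,0,0]]], "hand": 1, "force": 50}}

```text
t: 8.68
tool_pos: [0.5072, -0.4522, 0.0208]
tool_rot: [0.707, 0.707, -0.0, 0.0]
contact_force: [-1.8, 0.9, 4.8]
width: 0.332
gripper_force: 49.3
```

The knob is gripped (opening about 28 mm). Lifting and carrying it to the pan.

Emit:
{"fn": "arm_command", "kwargs": {"steps": [[[0,0,-0.01,0],[0,0,-0.02,0],[0,0,-0.03,0],[0,0,-0.03,0],[0,0,-0.03,0],[0,0,-0.03,0],[0,0,-0.02,0],[0,0,-0.01,0],[0.014,0,0,0],[0.03,0,0,0],[0.035,0,0,0],[0.035,-0.005,0,0],[0.035,-0.005,0,0],[0.035,-0.005,0,0],[0.035,-0.005,0,0],[0.035,-0.005,0,0],[0.035,-0.005,0,0],[0.035,-0.005,0,0],[0.035,-0.005,0,0],[0.035,-0.005,0,0]]]}}

```text
t: 10.35
tool_pos: [0.4614, -0.0561, 0.1993]
tool_rot: [0.708, 0.707, -0.0, -0.001]
contact_force: [1.3, -0.4, -4.5]
width: 0.332
gripper_force: 50.2
```

Emit:
{"fn": "arm_command", "kwargs": {"steps": [[[0.035,-0.005,0,0],[0.035,-0.005,0,0],[0.035,-0.005,0,0],[0.035,-0.005,0,0],[0.035,-0.005,0,0],[0.035,-0.005,0,0],[0.035,-0.005,0,0],[0.035,-0.005,0,0],[0.03,-0.005,0,0],[0.025,-0.003,0,0],[0.015,-0.002,0,0],[0.005,0,0,0],[0,0,0,0],[0,0,0,0],[0,0,0,0]]]}}

```text
t: 11.6
tool_pos: [0.4129, 0.2962, 0.1998]
tool_rot: [0.708, 0.706, -0.0, 0.0]
contact_force: [0.2, -0.5, -4.5]
width: 0.331
gripper_force: 50.3
```

Run:
```python
from h import *
s=shot('scene');st=sensors.read_state();print(st['t'],st['tool_pos'].round(4),st['tool_rot'].round(4),st['width'],st['gripper_force'],st['contact_force'].round(2))
B=cv2.resize(s['pixels'][80:230,320:470],(590,590),interpolation=cv2.INTER_CUBIC)
B=np.clip(B.astype(float)*1.5,0,255).astype(np.uint8)
cv2.imwrite('pics/p1.png',B[:,:,::-1])
```

```text
11.65 [0.413  0.2961 0.2   ] [ 7.079e-01  7.063e-01 -2.000e-04  0.000e+00] 0.333993763439098 50.305988788604736 [ 0.14 -0.97 -5.28]
```

View pics/p1.png

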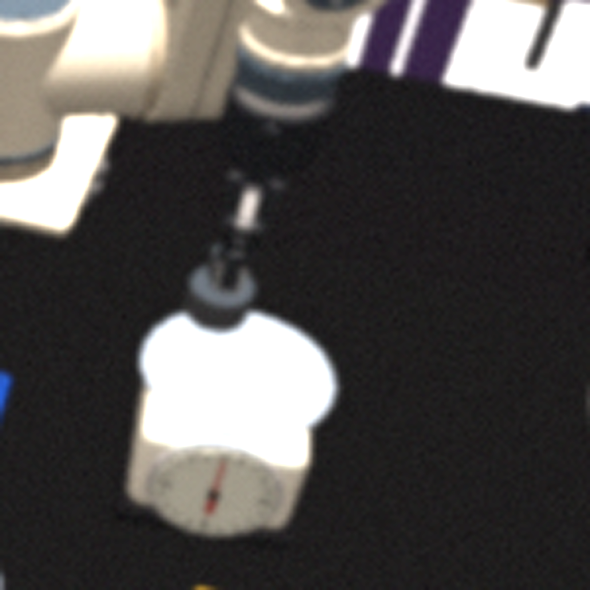

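The weight hangs level near the pan (crop (222,295)) and the pointer is at zero. Centre it and lower gently.

Emit:
{"fn": "arm_command", "kwargs": {"steps": [[[0.01,0,0.0,0],[0.016,0,0.0,0],[0,0,0.01,0],[0,0,0.015,0],[0,0,0.015,0],[0,0,0.008,0],[0,0,0.004,0],[0,0,0.001,0],[0,0,0.001,0],[0,0,0.001,0],[0,0,0,0],[0,0,0,0],[0,0,0,0]]]}}

```text
t: 12.73
tool_pos: [0.4131, 0.3232, 0.1455]
tool_rot: [0.707, 0.707, 0.0, 0.0]
contact_force: [0.5, -0.2, -5.2]
width: 0.332
gripper_force: 50.4
```

Emit:
{"fn": "arm_command", "kwargs": {"steps": [[[0,0,0.001,0],[0,0,0.001,0],[0,0,0.001,0],[0,0,0.001,0],[0,0,0,0],[0,0,0,0],[0,0,0,0],[0,0,0,0]]]}}

```text
t: 13.4
tool_pos: [0.413, 0.3232, 0.1412]
tool_rot: [0.707, 0.707, 0.0, 0.0]
contact_force: [0.3, 0.8, -2.9]
width: 0.335
gripper_force: 50.5
```

Emit:
{"fn": "arm_command", "kwargs": {"steps": [[[0,0,0.001,0],[0,0,0.001,0],[0,0,0.001,0],[0,0,0.001,0],[0,0,0,0],[0,0,0,0],[0,0,0,0],[0,0,0,0]]]}}

```text
t: 14.07
tool_pos: [0.413, 0.3232, 0.1372]
tool_rot: [0.707, 0.707, 0.0, 0.0]
contact_force: [1.1, 0.8, -0.3]
width: 0.333
gripper_force: 50.7
```

Emit:
{"fn": "arm_command", "kwargs": {"steps": [[[0,0,0,0],[0,0,0,0],[0,0,0,0],[0,0,0,0],[0,0,0,0],[0,0,0,0],[0,0,0,0],[0,0,0,0],[0,0,0,0],[0,0,0,0],[0,0,0,0],[0,0,0,0],[0,0,0,0],[0,0,0,0],[0,0,0,0],[0,0,0,0],[0,0,0,0],[0,0,0,0],[0,0,0,0],[0,0,0,0]]], "hand": 0}}

```text
t: 15.73
tool_pos: [0.413, 0.3231, 0.1371]
tool_rot: [0.707, 0.707, 0.0, 0.0]
contact_force: [-1.2, -1.0, -0.3]
width: 1.001
gripper_force: 0.0
```

Emit:
{"fn": "arm_command", "kwargs": {"steps": [[[0,0,0,0],[0,0,0,0],[0,0,0,0],[0,0,0,0],[0,0,0,0],[0,0,0,0],[0,0,0,0],[0,0,0,0],[0,0,0,0],[0,0,0,0],[0,0,0,0],[0,0,0,0]]]}}

```text
t: 16.73
tool_pos: [0.4129, 0.3231, 0.1371]
tool_rot: [0.707, 0.707, -0.0, -0.0]
contact_force: [0.3, 0.5, 0.1]
width: 1.003
gripper_force: 0.0
```

Run:
```python
from h import *
s=shot('scene');t=shot('top');st=sensors.read_state();print(st['t'],st['tool_pos'].round(4),st['width'],st['contact_force'].round(2))
B=np.hstack([cv2.resize(s['pixels'][120:220,335:435],(390,390),interpolation=cv2.INTER_CUBIC),cv2.resize(t['pixels'][225:315,50:140],(390,390),interpolation=cv2.INTER_CUBIC)])
cv2.imwrite('pics/p2.png',B[:,:,::-1])
```

```text
16.8333 [0.4129 0.3231 0.1371] 1.0061856132824765 [-0.4  -0.03 -0.49]
```

View pics/p2.png

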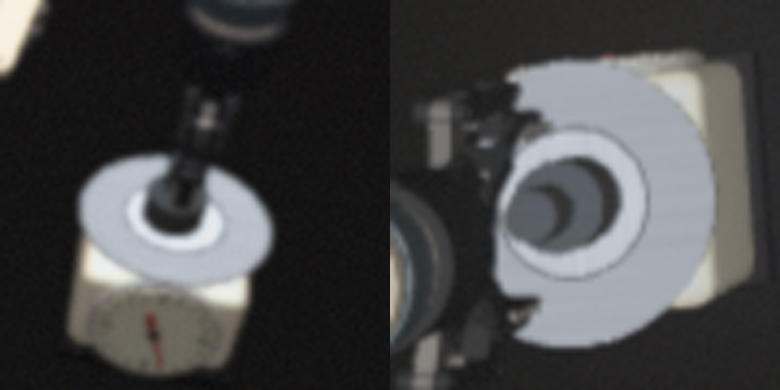

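The weight stands in the middle of the engraved ring and the pointer has turned past the bottom and settled. Re-grip it and take it back.

Emit:
{"fn": "arm_command", "kwargs": {"steps": [[[0,0,0,0],[0,0,0,0],[0,0,0,0],[0,0,0,0],[0,0,0,0],[0,0,0,0],[0,0,0,0],[0,0,-0.001,0],[0,0,-0.002,0],[0,0,-0.003,0],[0,0,-0.006,0],[0,0,-0.015,0],[0,0,-0.02,0],[0,0,-0.016,0],[0,0,0,0]]], "hand": 1, "force": 50}}

```text
t: 18.08
tool_pos: [0.4139, 0.3237, 0.2031]
tool_rot: [0.707, 0.707, 0.002, 0.001]
contact_force: [0.3, -0.6, -5.0]
width: 0.334
gripper_force: 50.4
```

Emit:
{"fn": "arm_command", "kwargs": {"steps": [[[-0.015,0,0,0],[-0.03,0,0,0],[-0.035,0.005,0,0],[-0.035,0.005,0,0],[-0.035,0.005,0,0],[-0.035,0.005,0,0],[-0.035,0.005,0,0],[-0.035,0.005,0,0],[-0.035,0.005,0,0],[-0.035,0.005,0,0],[-0.035,0.005,0,0],[-0.035,0.005,0,0],[-0.035,0.005,0,0],[-0.035,0.005,0,0],[-0.035,0.005,0,0],[-0.035,0.005,0,0],[-0.035,0.005,0,0],[-0.035,0.005,0,0],[-0.035,0.005,0,0],[-0.035,0.005,0,0]]]}}

```text
t: 19.75
tool_pos: [0.5018, -0.3535, 0.1988]
tool_rot: [0.708, 0.707, -0.0, -0.001]
contact_force: [0.7, 0.3, -3.7]
width: 0.335
gripper_force: 50.1
```

Emit:
{"fn": "arm_command", "kwargs": {"steps": [[[-0.035,0.003,0,0],[-0.03,0.0,0,0],[-0.02,0.0,0,0],[-0.01,0,0,0],[0,0,0,0],[0,0,0,0],[0,0,0,0]]]}}

```text
t: 20.33
tool_pos: [0.5052, -0.4457, 0.1998]
tool_rot: [0.707, 0.707, 0.0, -0.001]
contact_force: [-0.4, 1.0, -5.4]
width: 0.333
gripper_force: 50.2
```

Run:
```python
from h import *
t=shot('top');st=sensors.read_state();print(st['t'],st['tool_pos'].round(4),st['tool_rot'].round(4),st['width'],st['contact_force'].round(2))
im=t['pixels'];hsv=cv2.cvtColor(im,cv2.COLOR_RGB2HSV).astype(int)
m=(hsv[...,0]>40)&(hsv[...,0]<85)&(hsv[...,1]>90)&(hsv[...,2]>50)
b=blob(m,400,240,55);print(cv2.minAreaRect(b),[cast(t,*p,.018).round(4)[:2] for p in cv2.boxPoints(cv2.minAreaRect(b))])
```

```text
20.3833 [ 0.5053 -0.4456  0.2002] [ 7.071e-01  7.071e-01  1.000e-04 -2.000e-04] 0.3303025898982946 [-0.25  0.19 -4.78]
((400.78692626953125, 240.3741912841797), (63.431640625, 36.958343505859375), 10.007980346679688) [array([ 0.4625, -0.3911]), array([ 0.5637, -0.4091]), array([ 0.5372, -0.5844]), array([ 0.4362, -0.5651])]
```

Emit:
{"fn": "arm_command", "kwargs": {"steps": [[[-0.0055,0.001,0.0,0],[0,0,0.015,0],[0,0,0.03,0],[0,0,0.035,0],[0,0,0.035,0],[0,0,0.03,0],[0,0,0.015,0],[0,0,0.008,0],[0,0,0.004,0],[0,0,0.002,0],[0,0,0.002,0],[0,0,0.001,0],[0,0,0.001,0],[0,0,0,0],[0,0,0,0],[0,0,0,0]]]}}

```text
t: 21.72
tool_pos: [0.5063, -0.4527, 0.0226]
tool_rot: [0.707, 0.707, -0.0, 0.0]
contact_force: [-0.2, -0.2, -2.7]
width: 0.333
gripper_force: 50.3
```

Emit:
{"fn": "arm_command", "kwargs": {"steps": [[[0,0,0.001,0],[0,0,0,0],[0,0,0,0]]]}}

```text
t: 21.97
tool_pos: [0.5063, -0.4528, 0.0226]
tool_rot: [0.707, 0.707, -0.0, 0.001]
contact_force: [-2.2, 2.3, 6.7]
width: 0.333
gripper_force: 51.5
```

Emit:
{"fn": "arm_command", "kwargs": {"steps": [[[0,0,0,0],[0,0,0,0],[0,0,0,0],[0,0,0,0],[0,0,0,0],[0,0,0,0],[0,0,-0.01,0],[0,0,-0.02,0],[0,0,-0.035,0],[0,0,-0.035,0],[0,0,-0.02,0],[0.025,0.008,0,0],[0.035,0.01,0,0],[0.035,0.01,0,0],[0.035,0.01,0,0],[0.035,0.01,0,0],[0.035,0.01,0,0],[0.035,0.01,0,0],[0.035,0.01,0,0],[0.035,0.01,0,0]]], "hand": 0}}

```text
t: 23.63
tool_pos: [0.5948, -0.1458, 0.1421]
tool_rot: [0.708, 0.707, 0.0, 0.0]
contact_force: [2.0, -1.0, -0.0]
width: 1.0
gripper_force: 0.0
```

```bash
cat >> h.py <<'E'
E0=dict(e1=(.6697,.1599,.066),e2=(.6728,.0796,.070),e4=(.675,-.0699,.070),e5=(.6628,-.1613,.066))
def tapes(im):
    h=cv2.cvtColor(im,cv2.COLOR_RGB2HSV).astype(int)
    m=((h[...,0]<8)|(h[...,0]>172))&(h[...,1]>110)&(h[...,2]>90)
    n,l,st,ce=cv2.connectedComponentsWithStats(m.astype(np.uint8))
    return [(st[i][4],ce[i]) for i in range(1,n) if 15<st[i][4]<200]
def report():
    t=shot('top');im=t['pixels'];st=sensors.read_state()
    print('t',round(st['t'],2),st['tool_pos'].round(4),'rot',st['tool_rot'].round(4),'w',round(st['width'],3),'F',st['contact_force'].round(1))
    o=tapes(cv2.imread('pics/top0.png')[:,:,::-1].copy()); n=tapes(im)
    for k,e in E0.items():
        p=proj(t,e); f=lambda L:min(L,key=lambda q:np.hypot(*(q[1]-p)))
        a,b=f(o),f(n); d=cast(t,*b[1],e[2])-cast(t,*a[1],e[2])
        print(k,'area',a[0],b[0],'shift mm',(d[:2]*1e3).round(1),'now',(np.array(e)+d)[:2].round(4))
    h=cv2.cvtColor(im,cv2.COLOR_RGB2HSV).astype(int); dark=(im.max(2)<75)
    kn=proj(t,(.506,-.452,.038)).astype(int); w=dark[kn[1]-14:kn[1]+14,kn[0]-14:kn[0]+14]
    ys,xs=np.nonzero(w); print('weight dark px',len(xs),(kn-14+[xs.mean(),ys.mean()]).round(1) if len(xs) else '')
    return t
E
python3 -c "
from h import *
report()"
```

```text
t 23.68 [ 0.5959 -0.14    0.1422] rot [ 7.062e-01  7.081e-01  1.300e-03 -3.000e-04] w 1.003 F [-0.3  3.5 -0.4]
e1 area 126 127 shift mm [-0.1 -0.2] now [0.6696 0.1597]
e2 area 169 170 shift mm [-0.   0.2] now [0.6728 0.0798]
e4 area 148 145 shift mm [0.3 0.1] now [ 0.6753 -0.0698]
e5 area 98 35 shift mm [14.4 15.5] now [ 0.6772 -0.1458]
weight dark px 76 [386.9 237.4]
```

Emit:
{"fn": "arm_command", "kwargs": {"steps": [[[0.03,0.01,0,0],[0.035,0.01,0,0],[0.035,0.01,0,0],[0.035,0.01,0,0],[0.035,0.01,0,0],[0.035,0.01,0,0],[0.035,0.008,0,0],[0.03,0.006,0,0],[0.02,0,0,0],[0.01,0,0,0],[0,0,0,0],[0,0,0,0],[0,0,0,0]]]}}

```text
t: 24.77
tool_pos: [0.6688, 0.151, 0.1414]
tool_rot: [0.708, 0.706, -0.0, 0.0]
contact_force: [-0.4, -0.2, -0.3]
width: 1.0
gripper_force: 0.0
```

```bash
python3 -c "
from h import *
report()"
```

```text
t 24.82 [0.6688 0.1508 0.1414] rot [ 7.080e-01  7.062e-01 -0.000e+00  2.000e-04] w 1.002 F [-0.6  0.6 -0.4]
e1 area 126 99 shift mm [-6.  -4.3] now [0.6637 0.1556]
e2 area 169 171 shift mm [-0.1 -0.1] now [0.6727 0.0795]
e4 area 148 147 shift mm [0.2 0. ] now [ 0.6752 -0.0699]
e5 area 98 99 shift mm [-0.1  0. ] now [ 0.6627 -0.1613]
weight dark px 82 [386.7 237.2]
```

Everything is in place. I shift 9 mm in y and go down on tin 1.

Emit:
{"fn": "arm_command", "kwargs": {"steps": [[[0.009,0.001,0,0],[0,0,0.02,0],[0,0,0.035,0],[0,0,0.035,0],[0,0,0.03,0],[0,0,0.015,0],[0,0,0.008,0],[0,0,0.003,0],[0,0,0,0],[0,0,0,0]]]}}

```text
t: 25.65
tool_pos: [0.6707, 0.1613, -0.0035]
tool_rot: [0.708, 0.707, 0.001, 0.001]
contact_force: [-0.0, -0.3, 0.5]
width: 1.002
gripper_force: 0.0
```

Emit:
{"fn": "arm_command", "kwargs": {"steps": [[[0,0,0,0],[0,0,0,0],[0,0,0,0],[0,0,0,0],[0,0,0,0],[0,0,0,0],[0,0,0,0]]], "hand": 1, "force": 35}}

```text
t: 26.23
tool_pos: [0.6705, 0.1614, -0.0034]
tool_rot: [0.707, 0.707, 0.001, 0.001]
contact_force: [-0.5, -0.7, 5.7]
width: 0.715
gripper_force: 37.3
```

Emit:
{"fn": "arm_command", "kwargs": {"steps": [[[0,0,-0.01,0],[0,0,-0.025,0],[0,0,-0.035,0],[0,0,-0.035,0],[0,0,-0.035,0],[0,0,-0.03,0],[0,0,-0.015,0],[0.01,-0.016,0,0],[0.018,-0.03,0,0],[0.02,-0.032,0,0],[0.02,-0.032,0,0],[0.02,-0.032,0,0],[0.02,-0.032,0,0],[0.02,-0.032,0,0],[0.016,-0.026,0,0],[0.011,-0.018,0,0],[0.004,-0.008,0,0],[0,0,0,0],[0,0,0,0],[0,0,0,0]]]}}

```text
t: 27.9
tool_pos: [0.413, 0.3202, 0.1802]
tool_rot: [0.708, 0.707, 0.0, 0.0]
contact_force: [0.2, -0.4, -1.7]
width: 0.718
gripper_force: 39.2
```

```bash
python3 -c "
from h import *
report()"
```

```text
t 27.95 [0.4131 0.3201 0.18  ] rot [ 7.079e-01  7.063e-01 -0.000e+00  1.000e-04] w 0.721 F [ 0.9  0.2 -2.2]
e1 area 126 169 shift mm [  7.2 -75.6] now [0.6769 0.0843]
e2 area 169 169 shift mm [0. 0.] now [0.6728 0.0796]
e4 area 148 149 shift mm [-0.2 -0. ] now [ 0.6748 -0.0699]
e5 area 98 98 shift mm [0. 0.] now [ 0.6628 -0.1613]
weight dark px 78 [386.7 237.4]
```

Emit:
{"fn": "arm_command", "kwargs": {"steps": [[[0.002,0,0.01,0],[0,0,0.018,0],[0,0,0.012,0],[0,0,0.006,0],[0,0,0.003,0],[0,0,0.001,0],[0,0,0.001,0],[0,0,0.001,0],[0,0,0.001,0],[0,0,0.001,0],[0,0,0,0],[0,0,0,0],[0,0,0,0],[0,0,0,0]]]}}

```text
t: 29.12
tool_pos: [0.412, 0.3227, 0.1262]
tool_rot: [0.707, 0.707, 0.0, 0.0]
contact_force: [-0.3, 0.2, -1.5]
width: 0.719
gripper_force: 39.2
```

Emit:
{"fn": "arm_command", "kwargs": {"steps": [[[0,0,0.001,0],[0,0,0,0],[0,0,0,0],[0,0,0,0]]]}}

```text
t: 29.45
tool_pos: [0.412, 0.3227, 0.1251]
tool_rot: [0.707, 0.707, 0.0, 0.0]
contact_force: [-0.4, 0.9, -0.4]
width: 0.715
gripper_force: 39.1
```

Emit:
{"fn": "arm_command", "kwargs": {"steps": [[[0,0,0,0],[0,0,0,0],[0,0,0,0],[0,0,0,0],[0,0,0,0],[0,0,0,0],[0,0,0,0],[0,0,0,0],[0,0,0,0],[0,0,0,0],[0,0,0,0],[0,0,0,0],[0,0,0,0],[0,0,0,0],[0,0,0,0],[0,0,0,0],[0,0,0,0],[0,0,0,0],[0,0,0,0],[0,0,0,0]]], "hand": 0}}

```text
t: 31.12
tool_pos: [0.4119, 0.3226, 0.1251]
tool_rot: [0.707, 0.707, 0.0, 0.0]
contact_force: [-0.2, -1.0, -0.1]
width: 1.0
gripper_force: 0.0
```

Emit:
{"fn": "arm_command", "kwargs": {"steps": [[[0,0,0,0],[0,0,0,0],[0,0,0,0],[0,0,0,0],[0,0,0,0],[0,0,0,0],[0,0,0,0],[0,0,0,0],[0,0,0,0],[0,0,0,0]]]}}

```text
t: 31.95
tool_pos: [0.4119, 0.3226, 0.1251]
tool_rot: [0.707, 0.707, -0.0, -0.0]
contact_force: [0.4, -0.1, 0.3]
width: 1.003
gripper_force: 0.0
```

Run:
```python
from h import *
t=report();s=shot('scene')
B=np.hstack([cv2.resize(s['pixels'][120:220,335:435],(390,390),interpolation=cv2.INTER_CUBIC),cv2.resize(t['pixels'][225:315,50:140],(390,390),interpolation=cv2.INTER_CUBIC)])
cv2.imwrite('pics/p3.png',B[:,:,::-1])
```

```text
t 32.0 [0.412  0.3226 0.1251] rot [0.7075 0.7067 0.     0.    ] w 1.0 F [0.2 0.  0.3]
e1 area 126 169 shift mm [  7.2 -75.6] now [0.6769 0.0843]
e2 area 169 169 shift mm [0. 0.] now [0.6728 0.0796]
e4 area 148 148 shift mm [0. 0.] now [ 0.675  -0.0699]
e5 area 98 100 shift mm [-0.3 -0.2] now [ 0.6625 -0.1615]
weight dark px 78 [386.7 237.4]
```

View pics/p3.png

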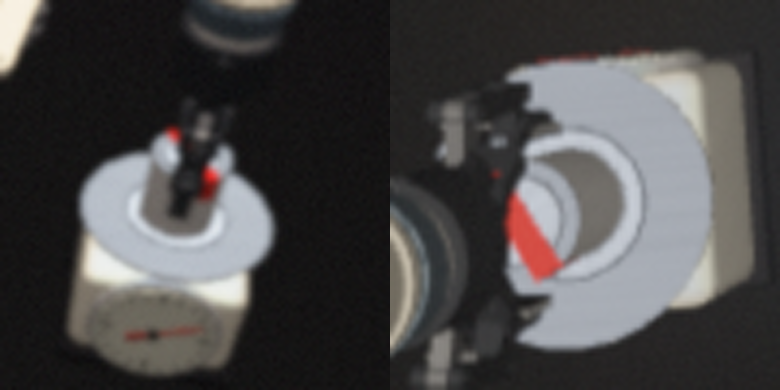

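Tin 1 stands in the ring and the pointer has moved and settled. Re-grip it and carry it to the grey tray.

Emit:
{"fn": "arm_command", "kwargs": {"steps": [[[0,0,0,0],[0,0,0,0],[0,0,0,0],[0,0,0,0],[0,0,0,0],[0,0,-0.001,0],[0,0,-0.002,0],[0,0,-0.003,0],[0,0,-0.01,0],[0,0,-0.02,0],[0,0,-0.019,0],[-0.015,0.003,0,0],[-0.03,0.004,0,0],[-0.035,0.004,0,0],[-0.035,0.004,0,0],[-0.035,0.004,0,0],[-0.035,0.004,0,0],[-0.035,0.004,0,0],[-0.035,0.004,0,0],[-0.035,0.004,0,0]]], "hand": 1, "force": 35}}

```text
t: 33.72
tool_pos: [0.4465, 0.0309, 0.181]
tool_rot: [0.707, 0.707, 0.0, 0.0]
contact_force: [0.6, 0.5, -0.7]
width: 0.717
gripper_force: 41.5
```

Emit:
{"fn": "arm_command", "kwargs": {"steps": [[[-0.035,0.004,0,0],[-0.035,0.004,0,0],[-0.035,0.004,0,0],[-0.035,0.004,0,0],[-0.035,0.004,0,0],[-0.03,0.004,0,0],[-0.025,0.001,0,0],[-0.015,0,0,0],[-0.006,0,0,0],[0,0,0,0],[0,0,0,0],[0,0,0,0]]]}}

```text
t: 34.72
tool_pos: [0.4713, -0.2171, 0.1804]
tool_rot: [0.707, 0.707, 0.0, -0.0]
contact_force: [0.2, -1.1, -3.1]
width: 0.711
gripper_force: 41.5
```

```bash
python3 -c "
from h import *
report()"
```

```text
t 34.77 [ 0.4714 -0.2171  0.1803] rot [ 7.069e-01  7.073e-01  1.000e-04 -0.000e+00] w 0.718 F [-0.3 -0.  -1.9]
e1 area 126 168 shift mm [  7.2 -75.4] now [0.6769 0.0845]
e2 area 169 168 shift mm [0.1 0.2] now [0.6729 0.0798]
e4 area 148 147 shift mm [-0.1  0.1] now [ 0.6749 -0.0698]
e5 area 98 99 shift mm [-0.1  0. ] now [ 0.6627 -0.1613]
weight dark px 19 [390.  233.5]
```

Emit:
{"fn": "arm_command", "kwargs": {"steps": [[[-0.0035,0,0.01,0],[0,0,0.03,0],[0,0,0.035,0],[0,0,0.035,0],[0,0,0.035,0],[0,0,0.018,0],[0,0,0.008,0],[0,0,0.003,0],[0,0,0.001,0],[0,0,0.001,0],[0,0,0.001,0],[0,0,0.001,0],[0,0,0,0],[0,0,0,0],[0,0,0,0]]]}}

```text
t: 36.02
tool_pos: [0.4718, -0.2222, 0.0027]
tool_rot: [0.707, 0.707, 0.0, 0.001]
contact_force: [0.3, 0.3, 3.1]
width: 0.719
gripper_force: 41.8
```

Emit:
{"fn": "arm_command", "kwargs": {"steps": [[[0,0,0.001,0],[0,0,0,0],[0,0,0,0]]]}}

```text
t: 36.27
tool_pos: [0.4719, -0.2223, 0.0026]
tool_rot: [0.707, 0.707, 0.0, 0.001]
contact_force: [-1.6, 1.9, 16.2]
width: 0.719
gripper_force: 43.4
```

Emit:
{"fn": "arm_command", "kwargs": {"steps": [[[0,0,-0.001,0],[0,0,0,0],[0,0,0,0],[0,0,0,0],[0,0,0,0],[0,0,-0.01,0],[0,0,-0.03,0],[0,0,-0.035,0],[0,0,-0.035,0],[0,0,-0.03,0],[0.02,0.013,0,0],[0.03,0.02,0,0],[0.03,0.02,0,0],[0.03,0.02,0,0],[0.03,0.02,0,0],[0.03,0.02,0,0],[0.03,0.02,0,0],[0.03,0.02,0,0],[0.03,0.02,0,0],[0.03,0.02,0,0]]], "hand": 0}}

```text
t: 37.93
tool_pos: [0.6653, 0.0697, 0.1428]
tool_rot: [0.707, 0.707, 0.0, 0.0]
contact_force: [1.0, -0.2, -0.4]
width: 0.998
gripper_force: 0.0
```

Emit:
{"fn": "arm_command", "kwargs": {"steps": [[[0.012,0.008,0,0],[0,0,0,0],[0,0,0,0],[0,0,0,0]]]}}

```text
t: 38.27
tool_pos: [0.6722, 0.0793, 0.1423]
tool_rot: [0.708, 0.707, -0.0, -0.0]
contact_force: [0.1, -1.8, 0.8]
width: 1.0
gripper_force: 0.0
```

Run:
```python
from h import *
t=report()
print([(a,c.round(1),cast(t,*c,.07).round(3)) for a,c in tapes(t['pixels'])])
```

```text
t 38.32 [0.6722 0.0789 0.1425] rot [ 7.078e-01  7.064e-01 -1.000e-04  0.000e+00] w 1.003 F [-1.  -0.8 -0.4]
e1 area 126 83 shift mm [  4.8 -90.5] now [0.6745 0.0694]
e2 area 169 83 shift mm [ -2.3 -14.8] now [0.6705 0.0648]
e4 area 148 149 shift mm [-0.2 -0. ] now [ 0.6748 -0.0699]
e5 area 98 99 shift mm [-0.1  0. ] now [ 0.6627 -0.1613]
weight dark px 84 [386.8 237.5]
[(np.int32(149), array([253.1, 171.7]), array([ 0.675, -0.07 ,  0.07 ])), (np.int32(83), array([200.9, 171. ]), array([0.673, 0.069, 0.07 ])), (np.int32(99), array([287.6, 176.8]), array([ 0.664, -0.162,  0.07 ])), (np.int32(114), array([309.3, 249.4]), array([ 0.473, -0.223,  0.07 ]))]
```

Emit:
{"fn": "arm_command", "kwargs": {"steps": [[[0.0005,0.0005,0.02,0],[0,0,0.035,0],[0,0,0.035,0],[0,0,0.035,0],[0,0,0.018,0],[0,0,0.008,0],[0,0,0.0035,0],[0,0,0,0],[0,0,0,0]]]}}

```text
t: 39.07
tool_pos: [0.6742, 0.0799, -0.0106]
tool_rot: [0.708, 0.707, 0.001, 0.001]
contact_force: [0.1, -0.6, 0.6]
width: 0.999
gripper_force: 0.0
```

Emit:
{"fn": "arm_command", "kwargs": {"steps": [[[0,0,0,0],[0,0,0,0],[0,0,0,0],[0,0,0,0],[0,0,0,0],[0,0,0,0],[0,0,0,0]]], "hand": 1, "force": 35}}

```text
t: 39.65
tool_pos: [0.6741, 0.0804, -0.0107]
tool_rot: [0.707, 0.707, 0.001, 0.001]
contact_force: [0.3, -0.7, 6.3]
width: 0.716
gripper_force: 37.1
```

Emit:
{"fn": "arm_command", "kwargs": {"steps": [[[0,0,-0.01,0],[0,0,-0.025,0],[0,0,-0.035,0],[0,0,-0.035,0],[0,0,-0.035,0],[0,0,-0.03,0],[0,0,-0.015,0],[0.014,-0.015,0,0],[0.024,-0.026,0,0],[0.026,-0.028,0,0],[0.026,-0.028,0,0],[0.026,-0.028,0,0],[0.026,-0.028,0,0],[0.026,-0.028,0,0],[0.026,-0.028,0,0],[0.024,-0.026,0,0],[0.016,-0.018,0,0],[0.0075,-0.0085,0,0],[0,0,0,0],[0,0,0,0]]]}}

```text
t: 41.32
tool_pos: [0.4119, 0.3223, 0.1731]
tool_rot: [0.707, 0.707, 0.0, 0.0]
contact_force: [0.7, -0.9, -2.6]
width: 0.717
gripper_force: 39.1
```

Emit:
{"fn": "arm_command", "kwargs": {"steps": [[[0,0,0.01,0],[0,0,0.018,0],[0,0,0.012,0],[0,0,0.006,0],[0,0,0.002,0],[0,0,0,0],[0,0,0,0]]]}}

```text
t: 41.9
tool_pos: [0.4126, 0.3219, 0.1249]
tool_rot: [0.708, 0.706, 0.0, 0.0]
contact_force: [0.3, -0.2, -1.9]
width: 0.717
gripper_force: 39.1
```

```bash
python3 -c "
from h import *
report()"
```

```text
t 41.95 [0.4126 0.3221 0.1251] rot [7.077e-01 7.066e-01 4.000e-04 1.000e-04] w 0.716 F [ 0.3 -0.6 -2.4]
e1 area 126 134 shift mm [ 34.2 108.3] now [0.7039 0.2682]
e2 area 169 146 shift mm [  -0.3 -153.8] now [ 0.6725 -0.0742]
e4 area 148 146 shift mm [ 0.2 -0.1] now [ 0.6752 -0.07  ]
e5 area 98 104 shift mm [-29.7   0.9] now [ 0.6331 -0.1604]
weight dark px 79 [386.7 237.4]
```

Exhibit 5 was just knocked about 30 mm aside, to about (0.633,-0.160). I carry on and place jar 2 on the pan.

Emit:
{"fn": "arm_command", "kwargs": {"steps": [[[0,0,0.002,0],[0,0,0.001,0],[0,0,0.001,0],[0,0,0.001,0],[0,0,0.001,0],[0,0,0.001,0],[0,0,0.001,0],[0,0,0,0],[0,0,0,0],[0,0,0,0],[0,0,0,0]]]}}

```text
t: 42.87
tool_pos: [0.412, 0.3222, 0.1167]
tool_rot: [0.707, 0.707, 0.0, -0.0]
contact_force: [-0.3, 0.1, -0.2]
width: 0.714
gripper_force: 39.3
```

Emit:
{"fn": "arm_command", "kwargs": {"steps": [[[0,0,0,0],[0,0,0,0],[0,0,0,0],[0,0,0,0],[0,0,0,0],[0,0,0,0],[0,0,0,0],[0,0,0,0],[0,0,0,0],[0,0,0,0],[0,0,0,0],[0,0,0,0],[0,0,0,0],[0,0,0,0],[0,0,0,0],[0,0,0,0],[0,0,0,0],[0,0,0,0],[0,0,0,0],[0,0,0,0]]], "hand": 0}}

```text
t: 44.53
tool_pos: [0.4119, 0.3221, 0.1166]
tool_rot: [0.707, 0.707, 0.0, 0.0]
contact_force: [-0.2, -0.1, -0.7]
width: 0.999
gripper_force: 0.0
```

Emit:
{"fn": "arm_command", "kwargs": {"steps": [[[0,0,0,0],[0,0,0,0],[0,0,0,0],[0,0,0,0],[0,0,0,0],[0,0,0,0],[0,0,0,0],[0,0,0,0],[0,0,0,0],[0,0,0,0],[0,0,0,0]]]}}

```text
t: 45.45
tool_pos: [0.4119, 0.3221, 0.1166]
tool_rot: [0.707, 0.707, -0.0, -0.0]
contact_force: [-0.1, -0.4, 0.4]
width: 1.001
gripper_force: 0.0
```

```bash
python3 -c "
from h import *
report()"
```

```text
t 45.5 [0.4119 0.3221 0.1166] rot [ 0.7075  0.7068 -0.     -0.    ] w 0.997 F [ 0.4 -0.8 -0.6]
e1 area 126 133 shift mm [ 34.1 108.1] now [0.7038 0.268 ]
e2 area 169 145 shift mm [  -0.2 -153.6] now [ 0.6726 -0.074 ]
e4 area 148 145 shift mm [0.3 0.1] now [ 0.6753 -0.0698]
e5 area 98 104 shift mm [-29.7   0.9] now [ 0.6331 -0.1604]
weight dark px 78 [386.7 237.4]
```

Emit:
{"fn": "arm_command", "kwargs": {"steps": [[[0,0,0,0],[0,0,0,0],[0,0,0,0],[0,0,0,0],[0,0,0,0],[0,0,-0.001,0],[0,0,-0.002,0],[0,0,-0.003,0],[0,0,-0.01,0],[0,0,-0.02,0],[0,0,-0.02,0],[-0.015,0.003,0,0],[-0.03,0.007,0,0],[-0.035,0.008,0,0],[-0.035,0.008,0,0],[-0.035,0.008,0,0],[-0.035,0.008,0,0],[-0.03,0.008,0,0],[-0.018,0.005,0,0],[-0.0075,0.002,0,0]]], "hand": 1, "force": 35}}

```text
t: 47.17
tool_pos: [0.4694, 0.0791, 0.1733]
tool_rot: [0.708, 0.706, 0.0, 0.0]
contact_force: [0.3, -0.3, -2.8]
width: 0.716
gripper_force: 42.1
```

Emit:
{"fn": "arm_command", "kwargs": {"steps": [[[0,0,0,0],[0,0,0,0],[0,0,0,0],[0,0,0,0]]]}}

```text
t: 47.5
tool_pos: [0.4684, 0.0827, 0.1727]
tool_rot: [0.707, 0.707, 0.0, -0.0]
contact_force: [0.3, 0.8, -2.3]
width: 0.715
gripper_force: 42.1
```

```bash
python3 -c "
from h import *
report()"
```

```text
t 47.55 [0.4684 0.0826 0.1727] rot [ 7.069e-01  7.073e-01  0.000e+00 -1.000e-04] w 0.714 F [ 0.2  0.6 -2. ]
e1 area 126 136 shift mm [ 34.1 108.2] now [0.7038 0.2681]
e2 area 169 144 shift mm [  -0.2 -153.7] now [ 0.6726 -0.0741]
e4 area 148 144 shift mm [0.3 0. ] now [ 0.6753 -0.0699]
e5 area 98 104 shift mm [-29.7   0.9] now [ 0.6331 -0.1604]
weight dark px 79 [386.8 237.4]
```

Now lower it from 0.1727 to about -0.004.

Emit:
{"fn": "arm_command", "kwargs": {"steps": [[[-0.001,0,0.01,0],[0,0,0.03,0],[0,0,0.035,0],[0,0,0.035,0],[0,0,0.032,0],[0,0,0.018,0],[0,0,0.008,0],[0,0,0.004,0],[0,0,0.002,0],[0,0,0.001,0],[0,0,0.001,0],[0,0,0,0],[0,0,0,0],[0,0,0,0]]]}}

```text
t: 48.72
tool_pos: [0.469, 0.0806, -0.0029]
tool_rot: [0.707, 0.707, 0.0, 0.0]
contact_force: [0.6, -0.0, -2.9]
width: 0.712
gripper_force: 41.9
```

Emit:
{"fn": "arm_command", "kwargs": {"steps": [[[0,0,0.0005,0],[0,0,0,0],[0,0,0,0]]]}}

```text
t: 48.97
tool_pos: [0.4687, 0.0806, -0.0039]
tool_rot: [0.707, 0.707, 0.0, 0.0]
contact_force: [-0.2, -0.7, -2.6]
width: 0.717
gripper_force: 41.9
```

Emit:
{"fn": "arm_command", "kwargs": {"steps": [[[0,0,0.0007,0],[0,0,0,0],[0,0,0,0]]]}}

```text
t: 49.22
tool_pos: [0.4686, 0.0806, -0.0047]
tool_rot: [0.707, 0.707, -0.0, -0.0]
contact_force: [0.1, -0.5, -3.2]
width: 0.709
gripper_force: 41.9
```

Emit:
{"fn": "arm_command", "kwargs": {"steps": [[[0,0,0.0007,0],[0,0,0,0],[0,0,0,0]]]}}

```text
t: 49.47
tool_pos: [0.4687, 0.0806, -0.0054]
tool_rot: [0.707, 0.707, -0.0, -0.0]
contact_force: [-1.1, -0.3, -1.9]
width: 0.715
gripper_force: 42.2
```

Emit:
{"fn": "arm_command", "kwargs": {"steps": [[[0,0,0.0004,0],[0,0,0,0],[0,0,0,0],[0,0,0,0],[0,0,0,0],[0,0,0,0],[0,0,-0.01,0],[0,0,-0.03,0],[0,0,-0.035,0],[0,0,-0.035,0],[0,0,-0.04,0],[-0.016,0.022,0,0],[-0.022,0.03,0,0],[-0.024,0.033,0,0],[-0.024,0.033,0,0],[-0.024,0.033,0,0],[-0.022,0.03,0,0],[-0.013,0.018,0,0],[-0.0055,0.0075,0,0],[0,0,0,0]]], "hand": 0}}

```text
t: 51.13
tool_pos: [0.6759, -0.0714, 0.1429]
tool_rot: [0.708, 0.706, -0.0, -0.0]
contact_force: [0.3, 0.1, 0.0]
width: 0.997
gripper_force: 0.0
```

Emit:
{"fn": "arm_command", "kwargs": {"steps": [[[0,0,0,0],[0,0,0,0],[0,0,0,0]]]}}

```text
t: 51.38
tool_pos: [0.6741, -0.069, 0.145]
tool_rot: [0.707, 0.707, 0.0, 0.0]
contact_force: [0.4, -1.0, -0.4]
width: 0.999
gripper_force: 0.0
```

Run:
```python
from h import *
t=report()
print([(a,c.round(1),cast(t,*c,.07).round(3)) for a,c in tapes(t['pixels'])])
```

```text
t 51.43 [ 0.6743 -0.0691  0.1451] rot [7.071e-01 7.071e-01 2.000e-04 2.000e-04] w 0.999 F [1.  0.2 0.2]
e1 area 126 134 shift mm [ 34.1 108.4] now [0.7038 0.2683]
e2 area 169 134 shift mm [ 26.9 183.3] now [0.6997 0.2629]
e4 area 148 40 shift mm [ -52.8 -104.7] now [ 0.6222 -0.1746]
e5 area 98 40 shift mm [-41.6 -12.5] now [ 0.6212 -0.1738]
weight dark px 93 [387.1 237.8]
[(np.int32(134), array([126.7, 158.2]), array([0.702, 0.267, 0.07 ])), (np.int32(40), array([292. , 192.4]), array([ 0.622, -0.175,  0.07 ])), (np.int32(108), array([309.5, 249.7]), array([ 0.472, -0.223,  0.07 ]))]
```

Run:
```python
from h import *
s=shot('scene')
for n,p in dict(j2=(.4688,.081,.075),t1=(.4717,-.222,.071),e4=(.675,-.07,.07)).items(): print(n,proj(s,p).round(1))
print([(a,c.round(1)) for a,c in tapes(s['pixels'])])
```

```text
j2 [305.1 178. ]
t1 [227.5 158.6]
e4 [242.2 207.6]
[(np.int32(39), array([487.2, 137.2])), (np.int32(34), array([504.2, 151.1])), (np.int32(63), array([227. , 160.9])), (np.int32(82), array([305.6, 178.6])), (np.int32(83), array([223.3, 195.1])), (np.int32(134), array([240.5, 209.8])), (np.int32(88), array([340.7, 246.7]))]
```

Jar 2 stands upright in the blue tray (scene (305.6,178.6), as predicted) and jar 4 is in place. Picking jar 4.

Emit:
{"fn": "arm_command", "kwargs": {"steps": [[[-0.0005,0.001,0.02,0],[0,0,0.035,0],[0,0,0.035,0],[0,0,0.035,0],[0,0,0.018,0],[0,0,0.008,0],[0,0,0.005,0],[0,0,0,0],[0,0,0,0]]]}}

```text
t: 52.23
tool_pos: [0.6769, -0.0707, -0.0102]
tool_rot: [0.707, 0.707, 0.001, 0.001]
contact_force: [0.4, -0.6, -0.1]
width: 1.001
gripper_force: 0.0
```

Emit:
{"fn": "arm_command", "kwargs": {"steps": [[[0,0,0,0],[0,0,0,0],[0,0,0,0],[0,0,0,0],[0,0,0,0],[0,0,0,0],[0,0,0,0]]], "hand": 1, "force": 35}}

```text
t: 52.82
tool_pos: [0.6767, -0.0708, -0.0101]
tool_rot: [0.707, 0.707, 0.001, 0.001]
contact_force: [-1.3, -0.1, 6.2]
width: 0.714
gripper_force: 37.1
```

Emit:
{"fn": "arm_command", "kwargs": {"steps": [[[0,0,-0.01,0],[0,0,-0.025,0],[0,0,-0.035,0],[0,0,-0.035,0],[0,0,-0.035,0],[0,0,-0.03,0],[0,0,-0.015,0],[0.016,-0.011,0,0],[0.03,-0.02,0,0],[0.032,-0.022,0,0],[0.032,-0.022,0,0],[0.032,-0.022,0,0],[0.032,-0.022,0,0],[0.032,-0.022,0,0],[0.032,-0.022,0,0],[0.032,-0.022,0,0],[0.032,-0.022,0,0],[0.032,-0.022,0,0],[0.026,-0.018,0,0],[0.02,-0.01,0,0]]]}}

```text
t: 54.48
tool_pos: [0.417, 0.3114, 0.1745]
tool_rot: [0.707, 0.707, 0.0, -0.0]
contact_force: [2.2, -0.0, -3.0]
width: 0.72
gripper_force: 39.0
```

Emit:
{"fn": "arm_command", "kwargs": {"steps": [[[0.01,-0.006,0,0],[0,0,0,0],[0,0,0,0],[0,0,0.01,0],[0,0,0.018,0],[0,0,0.012,0],[0,0,0.006,0],[0,0,0.002,0],[0,0,0,0],[0,0,0,0],[0,0,0,0]]]}}

```text
t: 55.4
tool_pos: [0.414, 0.3196, 0.1259]
tool_rot: [0.708, 0.707, 0.001, 0.0]
contact_force: [0.1, -0.6, -2.3]
width: 0.715
gripper_force: 39.0
```

```bash
python3 -c "
from h import *
report()"
```

```text
t 55.45 [0.4139 0.3197 0.1259] rot [7.076e-01 7.067e-01 5.000e-04 2.000e-04] w 0.715 F [ 0.9  0.1 -2.1]
e1 area 126 135 shift mm [ 34.1 108.3] now [0.7038 0.2682]
e2 area 169 135 shift mm [ 26.8 183.1] now [0.6996 0.2627]
e4 area 148 101 shift mm [-41.1 -91.4] now [ 0.6339 -0.1613]
e5 area 98 101 shift mm [-29.9   0.8] now [ 0.6329 -0.1605]
weight dark px 79 [386.7 237.4]
```

Emit:
{"fn": "arm_command", "kwargs": {"steps": [[[0.0025,-0.0015,0.002,0],[0,0,0.001,0],[0,0,0.001,0],[0,0,0.001,0],[0,0,0.001,0],[0,0,0.001,0],[0,0,0.001,0],[0,0,0.0005,0],[0,0,0,0],[0,0,0,0],[0,0,0,0]]]}}

```text
t: 56.37
tool_pos: [0.4119, 0.3222, 0.1169]
tool_rot: [0.707, 0.707, 0.0, -0.0]
contact_force: [-1.2, 0.5, 0.7]
width: 0.72
gripper_force: 39.1
```

Emit:
{"fn": "arm_command", "kwargs": {"steps": [[[0,0,0,0],[0,0,0,0],[0,0,0,0],[0,0,0,0],[0,0,0,0],[0,0,0,0],[0,0,0,0],[0,0,0,0],[0,0,0,0],[0,0,0,0],[0,0,0,0],[0,0,0,0],[0,0,0,0],[0,0,0,0],[0,0,0,0],[0,0,0,0],[0,0,0,0],[0,0,0,0],[0,0,0,0],[0,0,0,0]]], "hand": 0}}

```text
t: 58.03
tool_pos: [0.4119, 0.3221, 0.1168]
tool_rot: [0.707, 0.707, -0.0, -0.0]
contact_force: [0.1, 0.7, 0.6]
width: 0.999
gripper_force: 0.0
```

Emit:
{"fn": "arm_command", "kwargs": {"steps": [[[0,0,0,0],[0,0,0,0],[0,0,0,0],[0,0,0,0],[0,0,0,0],[0,0,0,0],[0,0,0,0],[0,0,0,0],[0,0,0,0],[0,0,0,0],[0,0,0,0]]]}}

```text
t: 58.95
tool_pos: [0.4119, 0.3221, 0.1168]
tool_rot: [0.707, 0.707, -0.0, 0.0]
contact_force: [0.1, 0.2, 0.3]
width: 1.001
gripper_force: 0.0
```

Emit:
{"fn": "arm_command", "kwargs": {"steps": [[[0,0,0,0],[0,0,0,0],[0,0,0,0],[0,0,0,0],[0,0,0,0],[0,0,-0.001,0],[0,0,-0.002,0],[0,0,-0.003,0],[0,0,-0.01,0],[0,0,-0.02,0],[0,0,-0.02,0],[-0.015,0.003,0,0],[-0.03,0.005,0,0],[-0.035,0.006,0,0],[-0.035,0.006,0,0],[-0.035,0.006,0,0],[-0.035,0.006,0,0],[-0.035,0.006,0,0],[-0.035,0.006,0,0],[-0.032,0.006,0,0]]], "hand": 1, "force": 35}}

```text
t: 60.62
tool_pos: [0.4616, 0.0331, 0.1737]
tool_rot: [0.708, 0.707, 0.0, 0.0]
contact_force: [0.4, -0.3, -2.0]
width: 0.71
gripper_force: 41.8
```

Emit:
{"fn": "arm_command", "kwargs": {"steps": [[[-0.02,0.005,0,0],[-0.01,0.002,0,0],[0,0,0,0],[0,0,0,0],[0,0,0,0],[0,0,0,0]]]}}

```text
t: 61.12
tool_pos: [0.4684, 0.0061, 0.173]
tool_rot: [0.707, 0.707, 0.0, -0.0]
contact_force: [-0.2, 1.8, -2.6]
width: 0.718
gripper_force: 41.8
```

```bash
python3 -c "
from h import *
report()"
```

```text
t 61.17 [0.4684 0.0061 0.1729] rot [ 7.069e-01  7.073e-01  1.000e-04 -1.000e-04] w 0.716 F [-0.3  0.7 -3. ]
e1 area 126 136 shift mm [ 34.1 108.2] now [0.7038 0.2681]
e2 area 169 136 shift mm [ 26.8 183. ] now [0.6996 0.2626]
e4 area 148 102 shift mm [-41.  -91.3] now [ 0.634  -0.1612]
e5 area 98 102 shift mm [-29.8   1. ] now [ 0.633  -0.1603]
weight dark px 79 [386.7 237.4]
```

Emit:
{"fn": "arm_command", "kwargs": {"steps": [[[0,0,0.01,0],[0,0,0.03,0],[0,0,0.035,0],[0,0,0.035,0],[0,0,0.032,0],[0,0,0.018,0],[0,0,0.008,0],[0,0,0.004,0],[0,0,0.002,0],[0,0,0.001,0],[0,0,0.001,0],[0,0,0.0005,0],[0,0,0,0],[0,0,0,0],[0,0,0,0]]]}}

```text
t: 62.42
tool_pos: [0.4688, 0.005, -0.0034]
tool_rot: [0.707, 0.707, 0.0, 0.0]
contact_force: [-0.2, -0.1, -2.5]
width: 0.717
gripper_force: 41.8
```

Emit:
{"fn": "arm_command", "kwargs": {"steps": [[[0,0,0.0007,0],[0,0,0,0],[0,0,0,0]]]}}

```text
t: 62.67
tool_pos: [0.4686, 0.0051, -0.0044]
tool_rot: [0.707, 0.707, -0.0, -0.0]
contact_force: [0.6, 0.3, -2.3]
width: 0.712
gripper_force: 41.8
```

Emit:
{"fn": "arm_command", "kwargs": {"steps": [[[0,0,0.0006,0],[0,0,0,0],[0,0,0,0]]]}}

```text
t: 62.92
tool_pos: [0.4686, 0.0051, -0.0051]
tool_rot: [0.707, 0.707, -0.0, -0.0]
contact_force: [-0.1, 0.5, -2.0]
width: 0.717
gripper_force: 41.8
```

Emit:
{"fn": "arm_command", "kwargs": {"steps": [[[0,0,0.0007,0],[0,0,0,0],[0,0,0,0],[0,0,0,0],[0,0,0,0],[0,0,0,0],[0,0,-0.01,0],[0,0,-0.03,0],[0,0,-0.035,0],[0,0,-0.035,0],[0,0,-0.04,0],[0,0,0,0],[0,0,0,0]]], "hand": 0}}

```text
t: 64.0
tool_pos: [0.4699, 0.0049, 0.1465]
tool_rot: [0.707, 0.707, 0.001, 0.002]
contact_force: [-0.2, 0.6, -0.4]
width: 1.003
gripper_force: 0.0
```

Run:
```python
from h import *
t=report();s=shot('scene')
B=np.hstack([cv2.resize(s['pixels'][135:235,170:270],(390,390),interpolation=cv2.INTER_CUBIC),cv2.resize(t['pixels'][150:228,253:331],(390,390),interpolation=cv2.INTER_CUBIC)])
cv2.imwrite('pics/e5.png',B[:,:,::-1])
print(proj(t,(.633,-.1604,.066)),proj(s,(.633,-.1604,.066)))
```

```text
t 64.05 [0.4689 0.0051 0.1448] rot [7.075e-01 7.068e-01 5.000e-04 7.000e-04] w 1.001 F [-0.5 -0.1 -0. ]
e1 area 126 134 shift mm [ 34.2 108.3] now [0.7039 0.2682]
e2 area 169 134 shift mm [ 26.9 183.2] now [0.6997 0.2628]
e4 area 148 101 shift mm [-41.1 -91.4] now [ 0.6339 -0.1613]
e5 area 98 101 shift mm [-29.9   0.8] now [ 0.6329 -0.1605]
weight dark px 79 [386.7 237.4]
[286.47420898 188.29616825] [223.29504149 192.60201707]
```

View pics/e5.png

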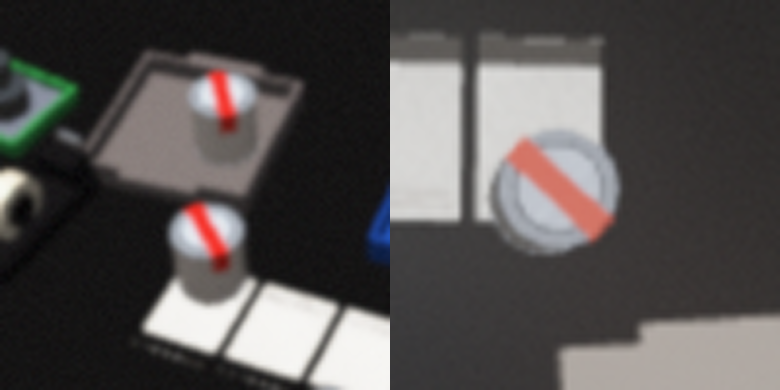

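Tin 1 is upright in the grey tray. Tin 5 is upright at top-crop (558,190), i.e. (0.633,-0.160), clear of the tray edge.

Emit:
{"fn": "arm_command", "kwargs": {"steps": [[[-0.015,0.015,0,0],[-0.025,0.025,0,0],[-0.028,0.028,0,0],[-0.028,0.028,0,0],[-0.028,0.028,0,0],[-0.022,0.021,0,0],[-0.014,0.014,0,0],[-0.0055,0.005,0,0],[0,0,0,0],[0,0,0,0],[0,0,0,0],[0,0,0,0]]]}}

```text
t: 65.1
tool_pos: [0.6317, -0.1594, 0.1446]
tool_rot: [0.707, 0.707, 0.0, -0.0]
contact_force: [0.7, 0.5, -0.4]
width: 1.002
gripper_force: 0.0
```

```bash
python3 -c "
from h import *
st=sensors.read_state();print(st['tool_pos'].round(4))"
```

```text
[ 0.6317 -0.1594  0.1446]
```

Emit:
{"fn": "arm_command", "kwargs": {"steps": [[[-0.001,0.0005,0.02,0],[0,0,0.035,0],[0,0,0.035,0],[0,0,0.03,0],[0,0,0.018,0],[0,0,0.008,0],[0,0,0.003,0],[0,0,0,0],[0,0,0,0]]]}}

```text
t: 65.85
tool_pos: [0.6337, -0.1616, -0.0031]
tool_rot: [0.707, 0.707, 0.0, 0.001]
contact_force: [0.8, 0.1, 0.4]
width: 1.0
gripper_force: 0.0
```

Emit:
{"fn": "arm_command", "kwargs": {"steps": [[[0,0,0,0],[0,0,0,0],[0,0,0,0],[0,0,0,0],[0,0,0,0],[0,0,0,0],[0,0,0,0]]], "hand": 1, "force": 35}}

```text
t: 66.43
tool_pos: [0.6339, -0.1619, -0.0031]
tool_rot: [0.707, 0.707, 0.001, 0.001]
contact_force: [-0.2, 0.8, 4.7]
width: 0.724
gripper_force: 37.2
```

Emit:
{"fn": "arm_command", "kwargs": {"steps": [[[0,0,-0.01,0],[0,0,-0.025,0],[0,0,-0.035,0],[0,0,-0.035,0],[0,0,-0.035,0],[0,0,-0.03,0],[0,0,-0.015,0],[0.016,-0.007,0,0],[0.03,-0.014,0,0],[0.034,-0.016,0,0],[0.034,-0.016,0,0],[0.034,-0.016,0,0],[0.034,-0.016,0,0],[0.034,-0.016,0,0],[0.034,-0.016,0,0],[0.034,-0.016,0,0],[0.034,-0.016,0,0],[0.034,-0.016,0,0],[0.034,-0.016,0,0],[0.034,-0.014,0,0]]]}}

```text
t: 68.1
tool_pos: [0.4369, 0.2599, 0.1814]
tool_rot: [0.708, 0.707, 0.0, 0.0]
contact_force: [1.5, -0.1, -1.8]
width: 0.72
gripper_force: 38.9
```

Emit:
{"fn": "arm_command", "kwargs": {"steps": [[[0.03,-0.013,0,0],[0.021,-0.009,0,0],[0.01,-0.004,0,0],[0,0,0,0],[0,0,0,0],[0,0,0.01,0],[0,0,0.018,0],[0,0,0.012,0],[0,0,0.006,0],[0,0,0.002,0],[0,0,0,0],[0,0,0,0],[0,0,0,0]]]}}

```text
t: 69.18
tool_pos: [0.413, 0.3196, 0.133]
tool_rot: [0.708, 0.707, 0.001, 0.0]
contact_force: [-0.7, 0.2, -1.9]
width: 0.715
gripper_force: 38.9
```

```bash
python3 -c "
from h import *
report()"
```

```text
t 69.23 [0.4129 0.3197 0.133 ] rot [7.075e-01 7.067e-01 6.000e-04 2.000e-04] w 0.718 F [ 0.   0.2 -2.3]
e1 area 126 134 shift mm [ 34.2 108.3] now [0.7039 0.2682]
e2 area 169 134 shift mm [ 26.9 183.2] now [0.6997 0.2628]
e4 area 148 154 shift mm [-206.3   76.5] now [0.4687 0.0066]
e5 area 98 113 shift mm [-191.3  -60.4] now [ 0.4715 -0.2217]
weight dark px 79 [386.7 237.4]
```

Contact should be at about 0.128, so the target is about 0.125.

Emit:
{"fn": "arm_command", "kwargs": {"steps": [[[0.0025,-0.0005,0.002,0],[0,0,0.001,0],[0,0,0.001,0],[0,0,0.001,0],[0,0,0.001,0],[0,0,0.001,0],[0,0,0.001,0],[0,0,0,0],[0,0,0,0],[0,0,0,0],[0,0,0,0]]]}}

```text
t: 70.15
tool_pos: [0.412, 0.3222, 0.1244]
tool_rot: [0.707, 0.707, 0.0, -0.0]
contact_force: [-1.0, -0.1, 0.5]
width: 0.716
gripper_force: 38.8
```

Emit:
{"fn": "arm_command", "kwargs": {"steps": [[[0,0,0.0002,0],[0,0,0,0],[0,0,0,0],[0,0,0,0],[0,0,0,0],[0,0,0,0],[0,0,0,0],[0,0,0,0],[0,0,0,0],[0,0,0,0],[0,0,0,0],[0,0,0,0],[0,0,0,0],[0,0,0,0],[0,0,0,0],[0,0,0,0],[0,0,0,0],[0,0,0,0],[0,0,0,0],[0,0,0,0]]], "hand": 0}}

```text
t: 71.82
tool_pos: [0.4119, 0.3221, 0.1241]
tool_rot: [0.707, 0.707, -0.0, 0.0]
contact_force: [0.1, -0.0, 0.4]
width: 1.004
gripper_force: 0.0
```

Emit:
{"fn": "arm_command", "kwargs": {"steps": [[[0,0,0,0],[0,0,0,0],[0,0,0,0],[0,0,0,0],[0,0,0,0],[0,0,0,0],[0,0,0,0],[0,0,0,0],[0,0,0,0],[0,0,0,0],[0,0,0,0]]]}}

```text
t: 72.73
tool_pos: [0.4119, 0.3221, 0.1241]
tool_rot: [0.707, 0.707, -0.0, 0.0]
contact_force: [0.4, 0.8, -0.6]
width: 1.003
gripper_force: 0.0
```

Emit:
{"fn": "arm_command", "kwargs": {"steps": [[[0,0,0,0],[0,0,0,0],[0,0,0,0],[0,0,0,0],[0,0,0,0],[0,0,-0.001,0],[0,0,-0.002,0],[0,0,-0.003,0],[0,0,-0.01,0],[0,0,-0.02,0],[0,0,-0.02,0],[-0.015,0.003,0,0],[-0.03,0.004,0,0],[-0.035,0.004,0,0],[-0.035,0.004,0,0],[-0.035,0.004,0,0],[-0.035,0.004,0,0],[-0.035,0.004,0,0],[-0.035,0.004,0,0],[-0.035,0.004,0,0]]], "hand": 1, "force": 35}}

```text
t: 74.4
tool_pos: [0.4465, 0.0304, 0.1811]
tool_rot: [0.707, 0.707, 0.0, 0.0]
contact_force: [0.9, 0.3, -1.4]
width: 0.72
gripper_force: 41.3
```

Emit:
{"fn": "arm_command", "kwargs": {"steps": [[[-0.035,0.004,0,0],[-0.035,0.004,0,0],[-0.035,0.004,0,0],[-0.035,0.004,0,0],[-0.035,0.004,0,0],[-0.035,0.004,0,0],[-0.035,0.001,0,0],[-0.035,0,0,0],[-0.03,0,0,0],[-0.014,0,0,0],[-0.006,0,0,0],[0,0,0,0],[0,0,0,0],[0,0,0,0]]]}}

```text
t: 75.57
tool_pos: [0.4714, -0.2965, 0.1804]
tool_rot: [0.707, 0.707, 0.0, -0.0]
contact_force: [-0.0, 0.4, -1.8]
width: 0.715
gripper_force: 41.3
```

```bash
python3 -c "
from h import *
report()"
```

```text
t 75.62 [ 0.4715 -0.2965  0.1805] rot [7.069e-01 7.073e-01 1.000e-04 1.000e-04] w 0.718 F [ 0.3 -0.  -1.7]
e1 area 126 134 shift mm [ 34.1 108.1] now [0.7038 0.268 ]
e2 area 169 134 shift mm [ 26.8 183. ] now [0.6996 0.2626]
e4 area 148 155 shift mm [-206.4   76.5] now [0.4686 0.0066]
e5 area 98 114 shift mm [-191.4  -60.5] now [ 0.4714 -0.2218]
weight dark px 97 [385.6 239.1]
```

Emit:
{"fn": "arm_command", "kwargs": {"steps": [[[-0.001,0,0.01,0],[0,0,0.03,0],[0,0,0.035,0],[0,0,0.035,0],[0,0,0.035,0],[0,0,0.018,0],[0,0,0.008,0],[0,0,0.003,0],[0,0,0.001,0],[0,0,0.001,0],[0,0,0,0],[0,0,0,0],[0,0,0,0]]]}}

```text
t: 76.7
tool_pos: [0.4717, -0.2993, 0.005]
tool_rot: [0.707, 0.707, 0.0, 0.001]
contact_force: [0.3, 0.8, -0.6]
width: 0.721
gripper_force: 41.3
```

Emit:
{"fn": "arm_command", "kwargs": {"steps": [[[0,0,0.0007,0],[0,0,0,0],[0,0,0,0]]]}}

```text
t: 76.95
tool_pos: [0.4713, -0.299, 0.0035]
tool_rot: [0.707, 0.707, -0.0, 0.0]
contact_force: [-0.4, 0.5, -1.1]
width: 0.718
gripper_force: 41.3
```

Emit:
{"fn": "arm_command", "kwargs": {"steps": [[[0,0,0.0006,0],[0,0,0,0],[0,0,0,0]]]}}

```text
t: 77.2
tool_pos: [0.4713, -0.2989, 0.0027]
tool_rot: [0.707, 0.707, -0.0, -0.0]
contact_force: [0.4, 0.3, -1.4]
width: 0.719
gripper_force: 41.3
```

Emit:
{"fn": "arm_command", "kwargs": {"steps": [[[0,0,0.0006,0],[0,0,0,0],[0,0,0,0]]]}}

```text
t: 77.45
tool_pos: [0.4713, -0.2989, 0.0021]
tool_rot: [0.707, 0.707, -0.0, -0.0]
contact_force: [-0.5, -0.3, -1.7]
width: 0.716
gripper_force: 41.3
```

Emit:
{"fn": "arm_command", "kwargs": {"steps": [[[0,0,0.0004,0],[0,0,0,0],[0,0,0,0],[0,0,0,0],[0,0,0,0],[0,0,0,0],[0,0,-0.01,0],[0,0,-0.03,0],[0,0,-0.035,0],[0,0,-0.035,0],[0,0,-0.04,0],[0.02,0,0,0],[0.035,0,0,0],[0.035,0,0,0],[0.035,0,0,0],[0.02,0,0,0],[0,0,0,0],[0,0,0,0]]], "hand": 0}}

```text
t: 78.95
tool_pos: [0.4716, -0.153, 0.1528]
tool_rot: [0.707, 0.708, 0.0, 0.001]
contact_force: [0.5, -1.7, 0.2]
width: 1.0
gripper_force: 0.0
```

Run:
```python
from h import *
t=report();s=shot('scene')
B=np.hstack([cv2.resize(s['pixels'][110:260,130:360],(430,280),interpolation=cv2.INTER_CUBIC),cv2.resize(t['pixels'][140:290,220:440],(370,280),interpolation=cv2.INTER_CUBIC)])
cv2.imwrite('pics/fin.png',B[:,:,::-1])
```

```text
t 79.0 [ 0.4717 -0.1539  0.1526] rot [7.071e-01 7.071e-01 1.000e-04 6.000e-04] w 1.0 F [-0.6  0.1 -0.5]
e1 area 126 135 shift mm [ 34.1 108.3] now [0.7038 0.2682]
e2 area 169 135 shift mm [ 26.8 183.1] now [0.6996 0.2627]
e4 area 148 153 shift mm [-206.6   76.6] now [0.4684 0.0067]
e5 area 98 153 shift mm [-196.1  169.5] now [0.4667 0.0082]
weight dark px 79 [386.7 237.4]
```

View pics/fin.png

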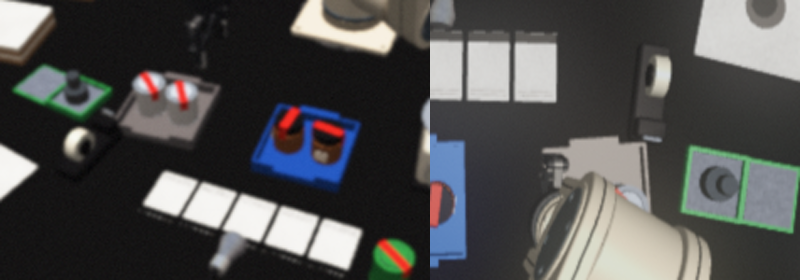

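The final view shows two tins upright in the grey tray (150,85 and 182,93), two jars upright in the blue tray (288,130 and 327,140), the weight in its case, and the rest untouched. Handing it in.

```bash
python3 -c "
from cell import sign_off
print(sign_off())"
```

```text
the job is handed in; nothing more can be done
None
```

The job is handed in: I checked the scale with the weight and put it back in its case, then weighed exhibits 1, 2, 4 and 5 in card order (card 3 was empty) and left the tins in the grey tray and the jars in the blue; my first try at gripping the weight missed, with the shut fingers touching its knob at about 6 N, but it did not move.

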